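Pack the spice caddy and clamp its end stop

TASK

Pack the spice caddy so that nothing rattles on the road: take its wooden cover off the pins and lay it flat on the worktop, loosen the clamp knob and slide the stop back to make room, and stand every spice jar upright in the row between the rods. Then push the stop up so that the row stands tight together against the left end board with no gaps, screw the clamp knob fully tight, and put the cover back down on its two pins. Leave the mug and the two shakers where they are.

Things in the scene. Friction and masses are not known exactly. Their poses are not given: they have to be found in the camera images.
- caddy: the spice caddy, fixed: a narrow wooden rack, 312 mm along its own y (to the robot's left at yaw 0), 86 mm along x; origin on the worktop under its centre. Floor 14 mm up; end boards 18 mm thick, 122 mm high. Two steel rods a side (34 and 60 mm up) bound the row, 51 mm wide, on the centre line, open above. The worktop to its right (world x 0.30 to 0.62, y -0.30 to -0.40) is clear.
- row_end (a point): middle of the left end board's inner face, 66 mm above the worktop; the row of jars runs from here along the caddy's -y, and the right end board's inner face is 276 mm away. Axes as the caddy's.
- cover_seat (a point): fixed point over the caddy's centre, 160 mm above the worktop, where the handle's centre is when the cover is seated; y along the caddy. The pins: 9 mm thick, round-nosed, 13 mm high, upright in the middle of the end boards' tops, at 147 mm along y either side of this point (bases 38 mm below it).
- cover_handle (a point): centre of the cover's handle: a steel bar across it (along its own x), 76 mm long, 16 mm wide, 14 mm high, on posts 28 mm either side. The cover is a loose wooden plate, 320 mm along y x 90 x 8 mm, 220 g; its underside is 38 mm below this point; 23 mm are free under the bar. Holes of 13 mm at 147 mm along y either side go over the pins, either way round. Starts on the pins, above jars and knob.
- cover: the same cover plate: origin at the centre of its underside.
- stop (a joint): sliding stop, m: the free length of the row from the left end board to the stop's face; at most 0.188. Starts between 0.045 and 0.08 (room for one jar). Slides along the caddy with 2 N of friction when the knob is loose, held fast when it is tight. The stop may be pushed, or drawn along by its knob.
- stop_face (a point): middle of the stop's flat face towards the jars, 54 mm above the worktop; the face is 48 mm wide and stands 16 to 86 mm above the worktop, looking to the caddy's +y. Axes as the caddy's.
- clamp_knob (a joint): clamp knob on the stop, rad: 0 = fully tight (end of travel); counter-clockwise seen from above loosens, up to 1.3. Holds below about 0.4, free above about 0.6. Turns with 0.12 N m, stays where it is left. Starts at 0 to 0.15.
- knob_grip (a point): centre of the knob's black grip bar, 102 mm above the worktop: 58 mm along its own y, 16 mm along x, 28 mm high; on a vertical axis 42 mm behind the stop's face (caddy -y). At joint 0 the bar lies 0.65 rad clockwise of the caddy's y, at 1.3 0.65 rad counter-clockwise. Round it all is clear from 88 mm up, but jars in the row are 119 mm high.
- jar_a_mid (a point): an upright glass spice jar with a black cap, at the start on the black glass saver (6 mm thick) to the left; 41 mm in diameter, 105 mm tall, 110 g; the point is its centre, half-way up, z up its axis. May be absent (None).
- jar_b_mid (a point): an upright glass spice jar with a black cap, at the start on the black glass saver (6 mm thick) to the left; 41 mm in diameter, 105 mm tall, 110 g; the point is its centre, half-way up, z up its axis. May be absent (None).
- jar_c_mid (a point): an upright glass spice jar with a black cap, at the start on the black glass saver (6 mm thick) to the left; 41 mm in diameter, 105 mm tall, 110 g; the point is its centre, half-way up, z up its axis. May be absent (None).
- jar_d_mid (a point): an upright glass spice jar with a black cap, at the start on the black glass saver (6 mm thick) to the left; 41 mm in diameter, 105 mm tall, 110 g; the point is its centre, half-way up, z up its axis. May be absent (None).
- mug_c: white mug, 98 mm tall, bystander at the front right; origin under it.
- shaker_salt: white egg-shaped shaker, 48 mm wide, 60 mm tall, bystander behind the glass saver; origin under it.
- shaker_pepper: white egg-shaped shaker, 48 mm wide, 60 mm tall, bystander behind the glass saver; origin under it.
Mind the look-alikes: they are no part of the job. Leave any red look-alike of the part that bears jar_a_mid alone. What is shaped like the part that bears jar_b_mid but green is not meant.

How it is judged:
By the outcome, as a careful person would: the job done as asked, in the order asked, and still so for the second after the job is handed in, with the robot touching nothing.
Of jar_a, jar_b, jar_c, jar_d only 2 to 4 are there at a start; the rules pass over those that are not, and their reading is None.
At some moment in a run one of cover may be knocked a few centimetres aside while the robot is not near it.
It also fails if it takes over 210 s, if anything falls off the work surface, if the arm or the gripper's body presses on something with over 40 N, if the wrist force passes 120 N, or if a joint passes its speed limit or range.

ROBOT

A 6-joint arm with a two-finger parallel gripper is mounted at the origin on a cart in front of the work surface, level with it; the furniture and walls round the work are solid. World frame = base frame: x ahead of the robot, y to its left, z up, the work surface at z = 0. Lengths are in m, angles in rad, forces in N, time in s.
With the tool pointing down it reaches from about 0.225 to 0.875 m from the base axis. Payload 3.4 kg.
Tool frame: the origin (TCP) lies between the finger pads; the fingertips stand 11 mm ahead of it and the grasp point (between the pads) lies 8 mm behind it; z points along the fingers, y is the line along which they close (so a half turn about z gives the same grasp; the last joint's range is limited). The gripper opens to 85 mm and grips with 20 to 120 N. Pads are 22 mm wide; open, the fingers measure 114 mm over their backs; the gripper's body (76 mm by 85 mm) begins 54 mm behind the grasp point. The pads swing forward as they close: fully open they stand 13 mm farther back than shut.
Start: joints at [1.059, 0.276, 1.505, -0, 1.361, -0.121], TCP at [0.219, 0.532, 0.242] pointing down, gripper open.
Joint ranges: [-2.89, 2.89], [-0.75, 2.08], [0.22, 2.7], [-1.18, 4.32], [0.11, 2.71], [-2.7, 2.7]. Speed limits (rad/s): [2.57, 2.57, 3.14, 3.14, 3.14, 3.14].

INTERFACE

Orientations are given as a unit quaternion [w, x, y, z].
In Python, from rig import sensors, eyes, manip gives the robot as it stands.
- The arm moves only by the tool drive_tool, never from a script. Its argument "deltas" is a list of rows, each an object with "linear": the shift along the world's x, y, z in mm, a list of three; "twist": the turn about the world's z in degrees; "claw": the opening, from 0 (shut) to 1 (fully open). In form: [{"linear": [tx, ty, tz], "twist": twist, "claw": claw}, ...]. A call has 1 to 12 rows; each row is the pose to reach, as a shift and turn from the pose commanded when the call began; what a row does not reach only later rows make up. A row lasts 1/12 s, in which the tool goes at most 41.7 mm and 7.16 degrees, less where a joint would pass 70% of its speed; a pose out of reach is approached as far as the arm can. A call with a gripper value outside its range is refused whole. The fingers move at their own pace and stop on an object; "squeeze" is the grip in N (left out, the last holds). Time passes only in rows, so rows that repeat a pose let the fingers close. It gives the time, the measured TCP pose, the force, the opening and the grip force at its end, in the units of the state.
- sensors.get_state(): the state, without advancing time (a new reading comes with each control period).
- eyes.get_image(name): name is "scene" or "side" or "wrist"; returns the picture (400x640x3 uint8, red, green, blue); there is no depth.
- eyes.camera_model(name): a dict with "intrinsics" (3x3 intrinsics, pixels), "R" (3x3) and "t" (3): a world point X has camera coordinates R X + t. Camera axes: x right, y down, z forward; pixel columns grow to the right and rows downward; lengths in m; the calibration is good to about 2 mm. A picture is of the moment at which its call begins: read the wrist's pose just before it. camera_model takes no time and is no camera call; for the wrist camera it gives the pose at the moment of the call.
- manip.sign_off(): hands the job in; it is judged then, once.
The state is a dict: "clock": time; "qpos": joint angles; "qd": joint speeds; "effort": joint torques, N m; "position": TCP position; "ee_rot": TCP orientation; "contact_force": force on the tool from outside, world axes, zero at the start; "moment": the same for the moment, N m; "width": finger opening in m; "gripper_force": force on a finger pad.
Only numpy, scipy, OpenCV 4.12 (cv2) and the standard library are available. Lean on these libraries where they do the work, as an engineer would, in place of code of your own. Each camera call takes 0.05 s, during which the arm holds its last target. There are 200 camera calls.

## Working session

There is one attempt and no reset: what is moved stays moved. The work goes in short steps, Python scripts to look and compute and a tool call to move; the robot and the scene stay as the last step left them, time stands still between calls to the robot, and variables do not carry over. Pictures are saved under pics/ and viewed, at most 14 in all, crops included, and the job is handed in when it is done.

Besides the shell and the picture viewer there is one more tool, called after "Call:" as a command line: name --argument value ..., lists and objects as JSON in quotes. drive_tool: Moves the arm, as the interface text tells. Its arguments: {"type":"object","properties":{"deltas":{"type":"array","items":{"type":"object","properties":{"linear":{"type":"array","items":{"type":"number"}},"twist":{"type":"number"},"claw":{"type":"number"}}}},"squeeze":{"type":"number"}},"required":["deltas"]}

```bash
mkdir -p pics; ls
cat > h.py <<'E'
import numpy as np,cv2
from rig import sensors,eyes,manip
def save(n,f,crop=None,s=1):
    m=eyes.camera_model(n); im=eyes.get_image(n); cv2.imwrite('pics/raw_'+f,im[...,::-1])
    if crop: im=im[crop[1]:crop[3],crop[0]:crop[2]]
    im=cv2.resize(im,None,fx=s,fy=s,interpolation=cv2.INTER_CUBIC)
    cv2.imwrite('pics/'+f,im[...,::-1]); np.savez('pics/'+f+'.npz',K=m['intrinsics'],R=m['R'],t=m['t']); return m
def load(f): return dict(np.load('pics/'+f+'.npz'))
def ray(m,u,v,z):
    K=m['K'] if 'K' in m else m['intrinsics']
    R=np.array(m['R']);t=np.array(m['t']); c=-R.T@t; d=R.T@np.linalg.solve(K,[u,v,1.]); return c+d*(z-c[2])/d[2]
def proj(m,X):
    K=m['K'] if 'K' in m else m['intrinsics']
    p=K@(np.array(m['R'])@np.array(X)+np.array(m['t'])); return p[:2]/p[2]
E
python3 - <<'E'
from h import *
for n in('scene','side','wrist'): 
    m=save(n,n+'1.png'); print(n,-np.array(m['R']).T@m['t'],np.array(m['R'])[2], m['intrinsics'][0])
print(sensors.get_state())
a=[cv2.imread('pics/%s1.png'%n) for n in('scene','side')]
E
```

```text
pics
scene [-0.55338497  0.59847674  0.93647844] [ 0.71351093 -0.44802229 -0.53868189] [478.42327167   0.         317.11766877]
side [0.45669313 0.96702525 0.86596599] [ 0.04741135 -0.80981443 -0.58476727] [377.95497154   0.         318.11271369]
wrist [0.14485439 0.56317072 0.37233089] [ 0.29017109 -0.12215655 -0.9491462 ] [283.47331788   0.         318.40777002]
{'clock': 0.15, 'qpos': array([ 1.05902293e+00,  2.76450091e-01,  1.50586779e+00,  7.96544535e-06,
        1.36068525e+00, -1.20989911e-01]), 'qd': array([ 2.03496150e-03, -1.56142642e-03, -4.28688166e-03,  5.66272641e-04,
       -2.85915811e-04, -4.06678732e-05]), 'effort': array([ 1.66841510e-03, -4.17142153e+01, -2.46031541e+01,  6.19693446e-05,
        7.53658736e-03,  1.40282043e-05]), 'position': array([0.21883145, 0.53131323, 0.24162805]), 'ee_rot': array([-2.23123243e-04,  1.94151609e-01,  9.80971282e-01, -6.69027784e-04]), 'contact_force': array([0.02491658, 0.11710671, 1.15856196]), 'moment': array([-0.04005247, -0.00498804, -0.07145297]), 'gripper_force': 0.0, 'width': 0.08565991696092098}
```

View pics/scene1.png

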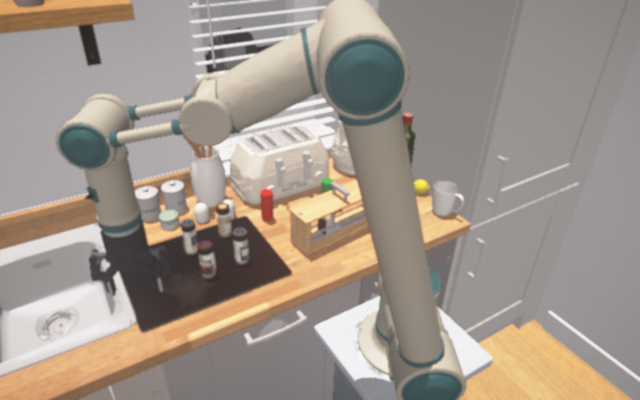

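View pics/side1.png

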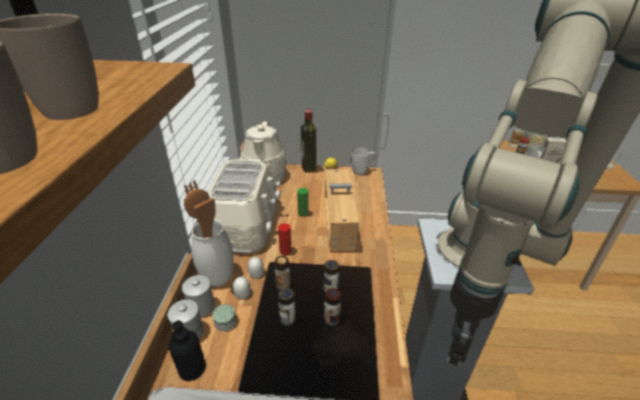

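The side view shows four jars on the saver at about (283,275), (331,277), (287,307) and (333,307). The look-alikes stand off it: red at (285,238) and green at (303,202). The cover is on the caddy, with its handle near (341,186). I'll confirm with one enlarged crop.

Run:
```python
from h import *
a=cv2.imread('pics/side1.png')[175:335,255:365]; b=cv2.imread('pics/scene1.png')[165:285,170:290]
a=cv2.resize(a,(412,600),interpolation=cv2.INTER_CUBIC); b=cv2.resize(b,(388,388),interpolation=cv2.INTER_CUBIC)
o=np.zeros((600,800,3),np.uint8); o[:,:412]=a; o[:388,412:]=b; cv2.imwrite('pics/crop1.png',o)
```

```text
(no output)
```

View pics/crop1.png

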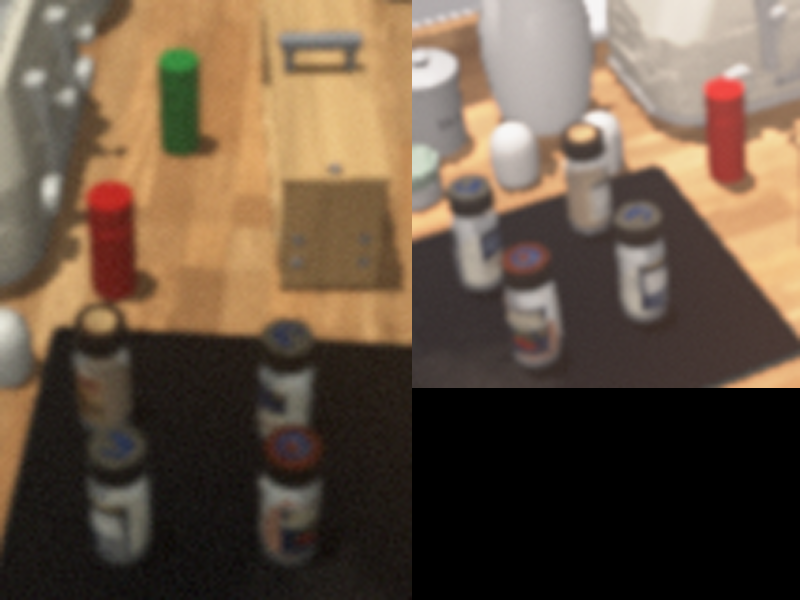

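The crop shows four glass jars with black-rimmed caps on the saver; these are the jars meant. The plain red and green cylinders off the saver are the look-alikes. Now I'll triangulate.

Run:
```python
from h import *
A=load('side1.png');B=load('scene1.png')
fa=lambda u,v:(255+u/3.745,175+v/3.75); fb=lambda u,v:(170+(u-412)/3.233,165+v/3.233)
for n,s,c in [('nw',(102,320),(582,135)),('ne',(287,337),(638,213)),('sw',(118,442),(470,188)),('se',(292,447),(525,257))]:
    print(n,ray(A,*fa(*s),.111).round(3),ray(B,*fb(*c),.111).round(3))
print('handle',[ray(A,*fa(*p),.167).round(3) for p in((280,40),(361,40))],'pin',ray(A,*fa(335,168),.135).round(3))
print('endboard bottom',ray(A,*fa(283,288),0).round(3),ray(A,*fa(403,290),0).round(3))
for n,p in dict(red=(285,252),green=(303,213),salt=(242,298),pepper=(256,276),mug=(361,172),toaster=(268,240)).items(): print(n,ray(A,*p,0).round(3))
print(sensors.get_state()['position'])
```

```text
nw [0.6   0.212 0.111] [0.598 0.21  0.111]
ne [0.461 0.219 0.111] [0.463 0.212 0.111]
sw [0.572 0.327 0.111] [0.57  0.326 0.111]
se [0.454 0.322 0.111] [0.454 0.318 0.111]
handle [array([ 0.48 , -0.094,  0.167]), array([ 0.408, -0.1  ,  0.167])] pin [0.428 0.046 0.135]
endboard bottom [ 0.467  0.049 -0.   ] [0.361 0.044 0.   ]
red [0.617 0.061 0.   ]
green [ 0.579 -0.153  0.   ]
salt [0.715 0.261 0.   ]
pepper [0.691 0.174 0.   ]
mug [ 0.353 -0.468  0.   ]
toaster [ 0.683  0.007 -0.   ]
[0.21883145 0.53131323 0.24162805]
```

Call:
drive_tool --deltas '[{"linear": [25,-40,20],"twist": 3,"claw": 1},{"linear": [40,-80,40],"twist": 6,"claw": 1},{"linear": [50,-120,60],"twist": 9,"claw": 1},{"linear": [65,-160,80],"twist": 12,"claw": 1},{"linear": [80,-200,90],"twist": 15,"claw": 1},{"linear": [100,-240,90],"twist": 18,"claw": 1},{"linear": [115,-280,90],"twist": 21,"claw": 1},{"linear": [130,-320,90],"twist": 24,"claw": 1},{"linear": [145,-360,90],"twist": 27,"claw": 1},{"linear": [160,-400,90],"twist": 27,"claw": 1},{"linear": [175,-440,90],"twist": 27,"claw": 1},{"linear": [180,-460,90],"twist": 27,"claw": 1}]'

```text
clock: 1.15
position: [0.3953, 0.0816, 0.3323]
ee_rot: [0.0, -0.04, 0.999, 0.0]
contact_force: [1.0, 0.3, 0.7]
width: 0.0853
gripper_force: 0.0
```

Call:
drive_tool --deltas '[{"linear": [10,-40,0],"twist": 0,"claw": 1},{"linear": [20,-80,0],"twist": 0,"claw": 1},{"linear": [30,-120,0],"twist": 0,"claw": 1},{"linear": [40,-150,0],"twist": 0,"claw": 1},{"linear": [45,-168,0],"twist": 0,"claw": 1},{"linear": [45,-168,0],"twist": 0,"claw": 1},{"linear": [45,-168,0],"twist": 0,"claw": 1},{"linear": [45,-168,0],"twist": 0,"claw": 1}]'

```text
clock: 1.82
position: [0.4397, -0.0837, 0.3321]
ee_rot: [-0.0, -0.04, 0.999, 0.001]
contact_force: [0.6, 0.1, 0.0]
width: 0.0855
gripper_force: 0.0
```

Run:
```python
from h import *
s=sensors.get_state();print(s['position'],s['ee_rot'],s['qpos'],s['contact_force'])
save('wrist','w2.png')
```

```text
[ 0.4396699  -0.0836681   0.33206015] [-4.40231554e-04 -4.02897951e-02  9.99187717e-01  6.66267499e-04] [-3.44463643e-01  3.94390413e-02  1.57915420e+00  9.05613494e-04
  1.52431567e+00 -1.99590408e+00] [0.61669749 0.09726165 0.04192118]
```

View pics/w2.png

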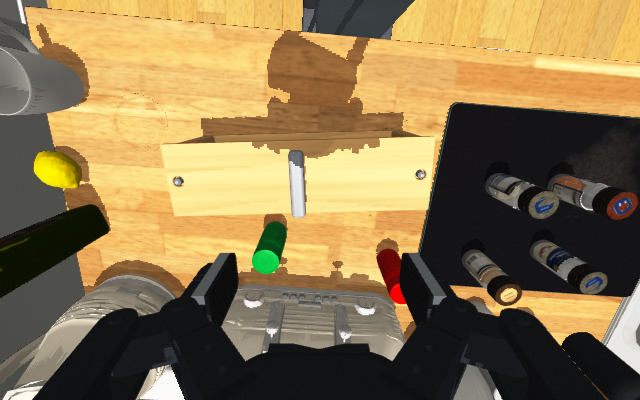

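The wrist view shows the cover with pin heads at (178,181) and (421,174). The handle bar runs from (296,152) to (299,216).

Run:
```python
from h import *
m=load('w2.png')
a=ray(m,421,174,.135);b=ray(m,178,181,.135);print(a,b,np.linalg.norm(a-b),(a+b)/2,'yaw',np.degrees(np.arctan2(-(a-b)[0],(a-b)[1])))
c=ray(m,296,152,.167);d=ray(m,299,216,.167);print(c,d,(c+d)/2,np.linalg.norm(c-d))
for p in((202,143),(404,138)): pass
for n,p in dict(c1=(530+12,205),c2=(622,205),c3=(510,297),c4=(593,284)).items(): print(n,ray(m,*p,.111))
```

```text
[0.42785855 0.03815243 0.135     ] [ 0.45924636 -0.24939389  0.135     ] 0.2892543519801795 [ 0.44355246 -0.10562073  0.135     ] yaw 6.229593860184347
[ 0.40833026 -0.10881285  0.167     ] [ 0.47973669 -0.1015438   0.167     ] [ 0.44403347 -0.10517832  0.167     ] 0.07177546601884531
c1 [0.46155834 0.21464229 0.111     ]
c2 [0.45322116 0.31989528 0.111     ]
c3 [0.60635738 0.21455616 0.111     ]
c4 [0.57482088 0.32839126 0.111     ]
```

Call:
drive_tool --deltas '[{"linear": [4,-21,-35],"twist": 1.6,"claw": 1},{"linear": [4,-21,-70],"twist": 1.6,"claw": 1},{"linear": [4,-21,-105],"twist": 1.6,"claw": 1},{"linear": [4,-21,-135],"twist": 1.6,"claw": 1},{"linear": [4,-21,-155],"twist": 1.6,"claw": 1},{"linear": [4,-21,-172],"twist": 1.6,"claw": 1},{"linear": [4,-21,-180],"twist": 1.6,"claw": 1},{"linear": [4,-21,-181],"twist": 1.6,"claw": 1},{"linear": [4,-21,-181],"twist": 1.6,"claw": 1}]'

```text
clock: 2.62
position: [0.4444, -0.1047, 0.1517]
ee_rot: [0.0, -0.055, 0.998, 0.0]
contact_force: [0.5, -0.3, -0.3]
width: 0.0855
gripper_force: 0.0
```

Call:
drive_tool --deltas '[{"linear": [0,0,0],"twist": 0,"claw": 0},{"linear": [0,0,0],"twist": 0,"claw": 0},{"linear": [0,0,0],"twist": 0,"claw": 0},{"linear": [0,0,0],"twist": 0,"claw": 0},{"linear": [0,0,0],"twist": 0,"claw": 0},{"linear": [0,0,0],"twist": 0,"claw": 0},{"linear": [0,0,0],"twist": 0,"claw": 0},{"linear": [0,0,0],"twist": 0,"claw": 0},{"linear": [0,0,0],"twist": 0,"claw": 0},{"linear": [0,0,0],"twist": 0,"claw": 0}]' --squeeze 50

```text
clock: 3.45
position: [0.4446, -0.1059, 0.1518]
ee_rot: [0.0, -0.054, 0.999, -0.0]
contact_force: [-0.6, -0.9, 6.4]
width: 0.015
gripper_force: 49.8
```

Call:
drive_tool --deltas '[{"linear": [0,0,8],"twist": 0,"claw": 0},{"linear": [0,0,18],"twist": 0,"claw": 0},{"linear": [0,0,32],"twist": 0,"claw": 0},{"linear": [0,0,55],"twist": 0,"claw": 0},{"linear": [0,0,80],"twist": 0,"claw": 0},{"linear": [0,-10,100],"twist": -3,"claw": 0},{"linear": [0,-25,110],"twist": -8,"claw": 0},{"linear": [2,-45,110],"twist": -14,"claw": 0},{"linear": [4,-65,110],"twist": -21,"claw": 0},{"linear": [6,-85,110],"twist": -28,"claw": 0},{"linear": [8,-105,110],"twist": -35,"claw": 0},{"linear": [10,-125,110],"twist": -42,"claw": 0}]'

```text
clock: 4.45
position: [0.4536, -0.2306, 0.2606]
ee_rot: [-0.001, 0.31, 0.951, 0.001]
contact_force: [-0.1, 0.5, -3.3]
width: 0.0148
gripper_force: 49.2
```

Call:
drive_tool --deltas '[{"linear": [1,-20,0],"twist": -7,"claw": 0},{"linear": [2,-40,0],"twist": -14,"claw": 0},{"linear": [3,-60,0],"twist": -21,"claw": 0},{"linear": [4,-80,0],"twist": -28,"claw": 0},{"linear": [5,-95,0],"twist": -35,"claw": 0},{"linear": [6,-105,0],"twist": -41,"claw": 0},{"linear": [6,-110,0],"twist": -46,"claw": 0},{"linear": [6,-114,0],"twist": -50,"claw": 0},{"linear": [6,-114,0],"twist": -53,"claw": 0},{"linear": [6,-114,0],"twist": -54,"claw": 0},{"linear": [6,-114,0],"twist": -54,"claw": 0}]'

```text
clock: 5.37
position: [0.4598, -0.3439, 0.2605]
ee_rot: [-0.001, 0.706, 0.709, 0.0]
contact_force: [-1.4, 0.5, -3.3]
width: 0.0152
gripper_force: 49.2
```

Run:
```python
from h import *
s=sensors.get_state();print(s['position'],s['ee_rot'],s['qpos'],s['contact_force'],s['width'])
save('wrist','w3.png')
```

```text
[ 0.45983726 -0.34391598  0.26053593] [-1.11797048e-03  7.05697342e-01  7.08512493e-01  2.44718182e-04] [-7.63647577e-01  2.66431656e-01  1.47306803e+00  5.40999278e-04
  1.40431882e+00 -7.67719050e-01] [-1.43499427  0.46821374 -3.27107895] 0.015205401829803317
```

View pics/w3.png

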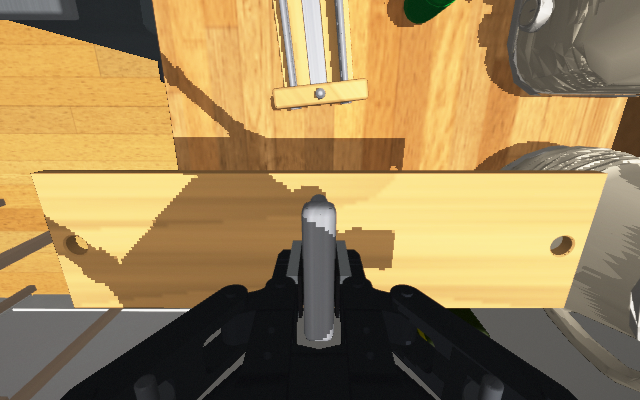

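The cover is held level over the clear area, and the right-hand pin shows at (320,93). I'll check the worktop's front edge and the kettle before lowering.

Run:
```python
from h import *
m=load('w3.png')
for p in ((165,80),(178,165),(480,170),(500,95)): print(p,ray(m,*p,0).round(3))
print('pinR',ray(m,320,93,.135), 'rightboard top edge',ray(m,275,108,.122),ray(m,368,98,.122))
for X in ((.30,-.30,0),(.62,-.30,0),(.62,-.39,0)): print(proj(m,X))
```

```text
(165, 80) [ 0.264 -0.233  0.   ]
(178, 165) [ 0.263 -0.343  0.   ]
(480, 170) [ 0.687 -0.349  0.   ]
(500, 95) [ 0.695 -0.249  0.   ]
pinR [ 0.46140215 -0.25271302  0.135     ] rightboard top edge [ 0.42074769 -0.26508132  0.122     ] [ 0.504477   -0.25630804  0.122     ]
[200.18410703 133.88948151]
[436.68452702 134.60450329]
[428.40078537 197.82920084]
```

Call:
drive_tool --deltas '[{"linear": [0,-2,-30],"twist": 0,"claw": 0},{"linear": [0,-2,-65],"twist": 0,"claw": 0},{"linear": [0,-2,-100],"twist": 0,"claw": 0},{"linear": [0,-2,-135],"twist": 0,"claw": 0},{"linear": [0,-2,-170],"twist": 0,"claw": 0},{"linear": [0,-2,-195],"twist": 0,"claw": 0},{"linear": [0,-2,-212],"twist": 0,"claw": 0},{"linear": [0,-2,-222],"twist": 0,"claw": 0},{"linear": [0,-2,-227],"twist": 0,"claw": 0},{"linear": [0,-2,-229],"twist": 0,"claw": 0},{"linear": [0,-2,-230],"twist": 0,"claw": 0},{"linear": [0,-2,-230],"twist": 0,"claw": 0}]'

```text
clock: 6.42
position: [0.4609, -0.3471, 0.0324]
ee_rot: [0.001, 0.706, 0.708, 0.0]
contact_force: [-0.8, 0.5, -2.3]
width: 0.0152
gripper_force: 49.2
```

Call:
drive_tool --deltas '[{"linear": [0,0,0],"twist": 0,"claw": 0.2},{"linear": [0,0,0],"twist": 0,"claw": 0.4},{"linear": [0,0,0],"twist": 0,"claw": 0.6},{"linear": [0,0,0],"twist": 0,"claw": 0.8},{"linear": [0,0,0],"twist": 0,"claw": 0.8},{"linear": [0,0,5],"twist": 0,"claw": 0.8},{"linear": [0,0,15],"twist": 0,"claw": 0.8},{"linear": [0,0,40],"twist": 0,"claw": 0.8},{"linear": [0,0,80],"twist": 0,"claw": 0.8},{"linear": [0,0,120],"twist": 0,"claw": 0.8},{"linear": [0,0,160],"twist": 0,"claw": 0.8},{"linear": [0,0,200],"twist": 0,"claw": 0.8}]'

```text
clock: 7.42
position: [0.4599, -0.3462, 0.2344]
ee_rot: [0.001, 0.706, 0.708, 0.0]
contact_force: [0.4, -0.3, 0.5]
width: 0.0685
gripper_force: 0.0
```

Call:
drive_tool --deltas '[{"linear": [0,35,5],"twist": -4,"claw": 0.6},{"linear": [-2,70,10],"twist": -8,"claw": 0.6},{"linear": [-4,105,15],"twist": -12,"claw": 0.6},{"linear": [-7,140,20],"twist": -16,"claw": 0.6},{"linear": [-10,175,20],"twist": -20,"claw": 0.6},{"linear": [-13,210,20],"twist": -24,"claw": 0.6},{"linear": [-16,240,20],"twist": -28,"claw": 0.6},{"linear": [-18,262,20],"twist": -28,"claw": 0.6},{"linear": [-19,273,20],"twist": -28,"claw": 0.6},{"linear": [-19,273,20],"twist": -28,"claw": 0.6},{"linear": [-19,273,20],"twist": -28,"claw": 0.6}]'

```text
clock: 8.33
position: [0.4415, -0.0739, 0.252]
ee_rot: [0.001, 0.856, 0.517, 0.0]
contact_force: [0.1, -1.6, 0.0]
width: 0.051
gripper_force: 0.0
```

Run:
```python
from h import *
s=sensors.get_state();print(s['position'],s['ee_rot'],s['contact_force'],s['width'])
save('wrist','w4.png')
```

```text
[ 0.44149111 -0.07391783  0.25195693] [1.02409252e-03 8.55861676e-01 5.17203750e-01 1.51745624e-04] [ 0.07939443 -1.63842031  0.02478079] 0.05099680685252442
```

View pics/w4.png

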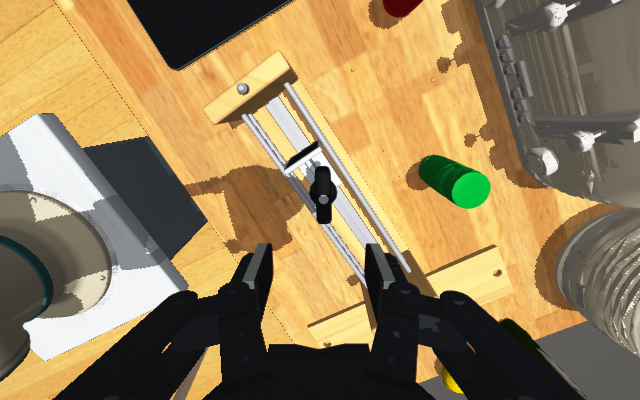

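The knob bar runs from (322,167) to (325,221), close to vertical in the image, which matches the expected tight angle. The left pin is at (243,89).

Run:
```python
from h import *
m=load('w4.png')
a=ray(m,322,169,.116);b=ray(m,325,219,.116);print(a,b,(a+b)/2,np.linalg.norm(a-b),np.degrees(np.arctan2(*(a-b)[1::-1])))
p=ray(m,243,89,.135);print('pinL',p)
yc=np.array([-.108,.994]);xc=np.array([.994,.108]);c=np.array([.4448,-.1058])
k=((a+b)/2)[:2]-c;print('knob in caddy',k@xc,k@yc,'stop',.138-k@yc-.042)
for q in ((497,271),(327,344)): print('hole',ray(m,*q,.008))
```

```text
[ 0.45572622 -0.05523378  0.116     ] [ 0.43448657 -0.10254366  0.116     ] [ 0.44510639 -0.07888872  0.116     ] 0.051858930504337916 65.8224223909683
pinL [0.43118448 0.03759321 0.135     ]
knob in caddy 0.003210974586181533 0.02671672147057548 stop 0.06928327852942454
hole [ 0.60881294 -0.34214099  0.008     ]
hole [ 0.31486387 -0.34672472  0.008     ]
```

Call:
drive_tool --deltas '[{"linear": [0,-5,-30],"twist": 3,"claw": 0.6},{"linear": [0,-5,-65],"twist": 3,"claw": 0.6},{"linear": [0,-5,-100],"twist": 3,"claw": 0.6},{"linear": [0,-5,-125],"twist": 3,"claw": 0.6},{"linear": [0,-5,-142],"twist": 3,"claw": 0.6},{"linear": [0,-5,-152],"twist": 3,"claw": 0.6},{"linear": [0,-5,-152],"twist": 3,"claw": 0.6}]'

```text
clock: 8.97
position: [0.4398, -0.0796, 0.0969]
ee_rot: [-0.002, 0.843, 0.538, -0.002]
contact_force: [-1.0, -0.5, 1.1]
width: 0.0515
gripper_force: 0.0
```

Call:
drive_tool --deltas '[{"linear": [0,0,0],"twist": 0,"claw": 0},{"linear": [0,0,0],"twist": 0,"claw": 0},{"linear": [0,0,0],"twist": 0,"claw": 0},{"linear": [0,0,0],"twist": 0,"claw": 0},{"linear": [0,0,0],"twist": 0,"claw": 0},{"linear": [0,0,0],"twist": 0,"claw": 0},{"linear": [0,0,0],"twist": 0,"claw": 0},{"linear": [0,0,0],"twist": 0,"claw": 0}]' --squeeze 50

```text
clock: 9.63
position: [0.4432, -0.0802, 0.1004]
ee_rot: [0.003, 0.842, 0.539, 0.001]
contact_force: [3.1, -4.7, -2.0]
width: 0.0269
gripper_force: 49.5
```

Call:
drive_tool --deltas '[{"linear": [0,0,0],"twist": 4,"claw": 0},{"linear": [0,0,0],"twist": 9,"claw": 0},{"linear": [0,0,0],"twist": 14,"claw": 0},{"linear": [0,0,0],"twist": 20,"claw": 0},{"linear": [0,0,0],"twist": 26,"claw": 0},{"linear": [0,0,0],"twist": 32,"claw": 0},{"linear": [0,0,0],"twist": 38,"claw": 0},{"linear": [0,0,0],"twist": 44,"claw": 0},{"linear": [0,0,0],"twist": 50,"claw": 0},{"linear": [0,0,0],"twist": 55,"claw": 0},{"linear": [0,0,0],"twist": 60,"claw": 0},{"linear": [0,0,0],"twist": 60,"claw": 0}]'

```text
clock: 10.63
position: [0.4401, -0.0787, 0.1002]
ee_rot: [-0.001, 0.459, 0.888, -0.001]
contact_force: [-3.6, -2.7, 5.8]
width: 0.0268
gripper_force: 50.4
```

Run:
```python
from h import *
s=sensors.get_state();print(s['position'],s['ee_rot'],s['contact_force'],s['moment'],s['width'])
save('wrist','w5.png',(200,40,480,320),2)
```

```text
[ 0.44012708 -0.07868838  0.10015694] [-5.00841449e-04  4.59172594e-01  8.88346703e-01 -6.43037711e-04] [-3.58179619 -2.66113815  5.76992323] [-0.43585895  0.5339846   0.08095015] 0.02676466268448964
```

View pics/w5.png

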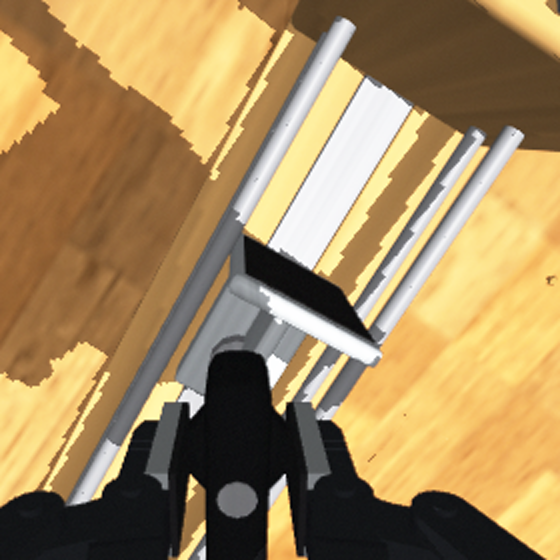

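The bar turned with the gripper and now lies about 30° counter-clockwise of the caddy's axis, so the knob is loose. Now I draw the stop back.

Call:
drive_tool --deltas '[{"linear": [1,-6,0],"twist": 0,"claw": 0},{"linear": [2,-16,0],"twist": 0,"claw": 0},{"linear": [3,-27,0],"twist": 0,"claw": 0},{"linear": [4,-38,0],"twist": 0,"claw": 0},{"linear": [5,-49,0],"twist": 0,"claw": 0},{"linear": [6.5,-60,0],"twist": 0,"claw": 0},{"linear": [8,-71,0],"twist": 0,"claw": 0},{"linear": [9,-82,0],"twist": 0,"claw": 0},{"linear": [10,-93,0],"twist": 0,"claw": 0},{"linear": [11,-103,0],"twist": 0,"claw": 0},{"linear": [12,-111,0],"twist": 0,"claw": 0},{"linear": [12.5,-116,0],"twist": 0,"claw": 0}]'

```text
clock: 11.68
position: [0.4527, -0.1943, 0.1001]
ee_rot: [-0.001, 0.461, 0.887, 0.0]
contact_force: [-3.2, 1.4, 7.2]
width: 0.0269
gripper_force: 50.7
```

Call:
drive_tool --deltas '[{"linear": [0,0,0],"twist": 0,"claw": 0},{"linear": [0,0,0],"twist": 0,"claw": 0.2},{"linear": [0,0,0],"twist": 0,"claw": 0.4},{"linear": [0,0,0],"twist": 0,"claw": 0.55},{"linear": [0,0,0],"twist": 0,"claw": 0.55},{"linear": [0,0,0],"twist": 0,"claw": 0.55}]'

```text
clock: 12.18
position: [0.454, -0.1942, 0.0994]
ee_rot: [0.0, 0.46, 0.888, 0.0]
contact_force: [-0.3, 0.6, -0.5]
width: 0.0468
gripper_force: 0.0
```

Call:
drive_tool --deltas '[{"linear": [0,0,20],"twist": 0,"claw": 0.7},{"linear": [0,0,55],"twist": 0,"claw": 0.8},{"linear": [0,15,95],"twist": -2,"claw": 0.9},{"linear": [6,45,120],"twist": -5,"claw": 0.9},{"linear": [12,80,140],"twist": -8,"claw": 0.9},{"linear": [18,115,155],"twist": -11,"claw": 0.9},{"linear": [25,150,170],"twist": -14,"claw": 0.9},{"linear": [32,185,180],"twist": -17,"claw": 0.9},{"linear": [39,220,190],"twist": -20,"claw": 0.9},{"linear": [46,255,200],"twist": -23,"claw": 0.9},{"linear": [53,290,210],"twist": -26,"claw": 0.9},{"linear": [60,325,220],"twist": -29,"claw": 0.9}]'

```text
clock: 13.18
position: [0.5136, 0.1327, 0.3199]
ee_rot: [0.0, 0.669, 0.744, 0.0]
contact_force: [0.6, -0.9, 0.5]
width: 0.0769
gripper_force: 0.0
```

Call:
drive_tool --deltas '[{"linear": [4,30,0],"twist": 0,"claw": 0.9},{"linear": [6,49,0],"twist": 0,"claw": 0.9},{"linear": [6,49,0],"twist": 0,"claw": 0.9},{"linear": [6,49,0],"twist": 0,"claw": 0.9}]'

```text
clock: 13.52
position: [0.5194, 0.1804, 0.3189]
ee_rot: [-0.0, 0.667, 0.745, -0.0]
contact_force: [0.4, -1.1, 0.7]
width: 0.0771
gripper_force: 0.0
```

Run:
```python
from h import *
s=sensors.get_state();print(s['position'],s['ee_rot'],s['width'])
save('wrist','w6.png')
```

```text
[0.5194467  0.18041005 0.318873  ] [-9.56040638e-05  6.66974214e-01  7.45080675e-01 -4.20871829e-04] 0.0770748735728341
```

View pics/w6.png

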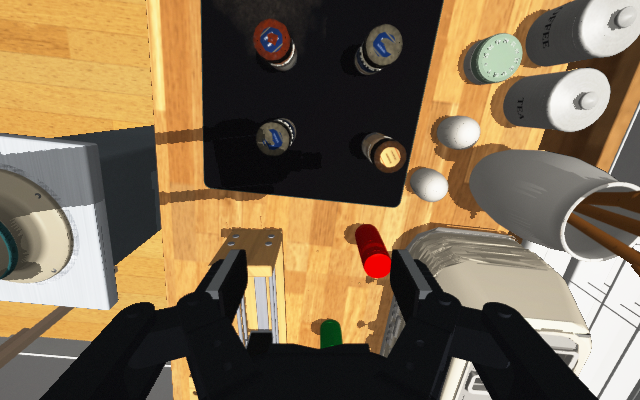

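The cap tops are at (274,138), (390,156), (272,40) and (384,43). The shakers at (458,132) and (430,184) are clear of them.

Run:
```python
from h import *
m=load('w6.png')
for p in((274,138),(390,156),(272,40),(384,43)): print(p,ray(m,*p,.111).round(4))
```

```text
(274, 138) [0.4633 0.2186 0.111 ]
(390, 156) [0.6028 0.2126 0.111 ]
(272, 40) [0.455  0.3207 0.111 ]
(384, 43) [0.5737 0.3308 0.111 ]
```

Call:
drive_tool --deltas '[{"linear": [-28,18,-30],"twist": 0,"claw": 1},{"linear": [-56,37,-60],"twist": 0,"claw": 1},{"linear": [-56,37,-95],"twist": 0,"claw": 1},{"linear": [-56,37,-130],"twist": 0,"claw": 1},{"linear": [-56,37,-165],"twist": 0,"claw": 1},{"linear": [-56,37,-195],"twist": 0,"claw": 1},{"linear": [-56,37,-215],"twist": 0,"claw": 1},{"linear": [-56,37,-226],"twist": 0,"claw": 1},{"linear": [-56,37,-229],"twist": 0,"claw": 1},{"linear": [-56,37,-229],"twist": 0,"claw": 1}]'

```text
clock: 14.4
position: [0.4633, 0.2152, 0.0897]
ee_rot: [-0.0, 0.668, 0.744, -0.001]
contact_force: [0.2, -0.4, -0.1]
width: 0.0857
gripper_force: 0.0
```

Call:
drive_tool --deltas '[{"linear": [0,0,0],"twist": 0,"claw": 0.7},{"linear": [0,0,0],"twist": 0,"claw": 0.6},{"linear": [0,0,0],"twist": 0,"claw": 0.5},{"linear": [0,0,0],"twist": 0,"claw": 0.4},{"linear": [0,0,0],"twist": 0,"claw": 0.3},{"linear": [0,0,0],"twist": 0,"claw": 0.3},{"linear": [0,0,0],"twist": 0,"claw": 0.3},{"linear": [0,0,3],"twist": 0,"claw": 0.3},{"linear": [0,0,15],"twist": 0,"claw": 0.3},{"linear": [0,0,40],"twist": 0,"claw": 0.3}]' --squeeze 40

```text
clock: 15.23
position: [0.4614, 0.2158, 0.1283]
ee_rot: [-0.002, 0.668, 0.744, -0.003]
contact_force: [0.6, -1.0, -1.0]
width: 0.0399
gripper_force: 40.3
```

Call:
drive_tool --deltas '[{"linear": [0,0,40],"twist": 0,"claw": 0.3},{"linear": [0,0,80],"twist": 0,"claw": 0.3},{"linear": [-5,-30,105],"twist": 0,"claw": 0.3},{"linear": [-10,-65,107],"twist": 0,"claw": 0.3},{"linear": [-15,-100,107],"twist": 0,"claw": 0.3},{"linear": [-20,-135,107],"twist": 0,"claw": 0.3},{"linear": [-24,-170,107],"twist": 0,"claw": 0.3},{"linear": [-28,-195,107],"twist": 0,"claw": 0.3},{"linear": [-29,-205,107],"twist": 0,"claw": 0.3},{"linear": [-29,-207,107],"twist": 0,"claw": 0.3},{"linear": [-29,-207,107],"twist": 0,"claw": 0.3},{"linear": [-29,-207,107],"twist": 0,"claw": 0.3}]'

```text
clock: 16.23
position: [0.4349, 0.0105, 0.2373]
ee_rot: [-0.0, 0.668, 0.745, 0.0]
contact_force: [-1.0, 0.7, -0.7]
width: 0.04
gripper_force: 40.3
```

Run:
```python
from h import *
s=sensors.get_state();print(s['position'],s['ee_rot'],s['width'])
save('wrist','w7.png')
m=load('w7.png')
```

```text
[0.4349139  0.01052097 0.2372619 ] [-2.96308921e-04  6.67617328e-01  7.44504386e-01  4.84081175e-04] 0.03999555199027998
```

View pics/w7.png

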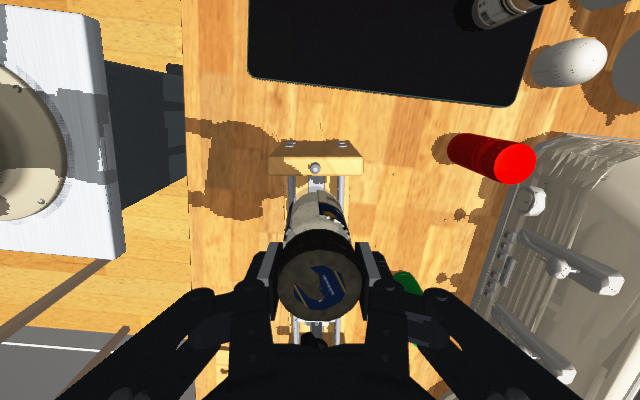

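Run:
```python
from h import *
m=load('w7.png')
p=ray(m,315,168,.134);print('pinL',p, 'expected',.4448-.147*.108,-.1058+.147*.994)
for z in(.258,.24,.2,.153): print(z,proj(m,[.4349,.0105,z]), proj(m,[.4349+.0204,.0127,z]),proj(m,[.4349-.0204,.0083,z]))
for q in((273,175),(363,173)): print(ray(m,*q,.122))
```

```text
pinL [0.42948119 0.04120843 0.134     ] expected 0.42892399999999997 0.04031799999999999
0.258 [316.76265491 291.8258075 ] [361.41980451 291.82891602] [272.1026829  291.82269877]
0.24 [316.94833784 270.11806532] [356.42627912 270.12141972] [277.46819087 270.11471073]
0.2 [317.23836098 236.21216088] [348.62668471 236.21558097] [285.84864291 236.20874065]
0.153 [317.45672794 210.68340815] [342.75408175 210.68662154] [292.15846844 210.68019466]
[0.39309771 0.02829944 0.122     ]
[0.47247416 0.03870413 0.122     ]
```

Run:
```python
from h import *
im=cv2.imread('pics/raw_w7.png')[150:330,240:420]; cv2.imwrite('pics/c7.png',cv2.resize(im,(594,594),interpolation=cv2.INTER_CUBIC))
```

```text
(no output)
```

View pics/c7.png

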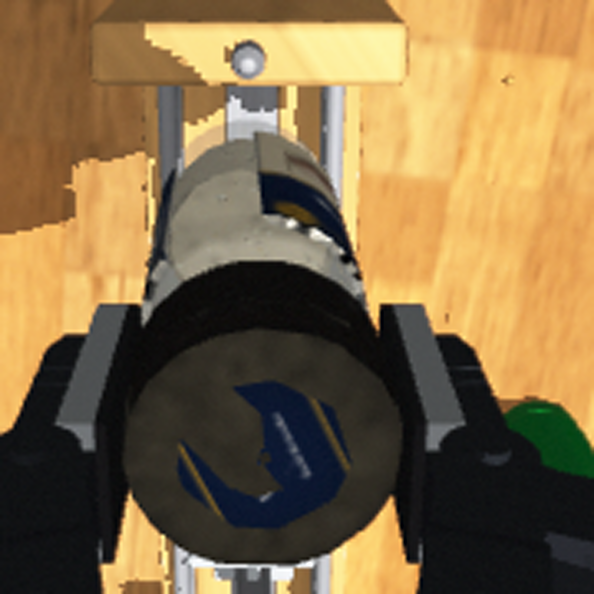

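Call:
drive_tool --deltas '[{"linear": [-3,-6,0],"twist": 0,"claw": 0.3},{"linear": [-3,-6,-20],"twist": 0,"claw": 0.3},{"linear": [-3,-6,-45],"twist": 0,"claw": 0.3},{"linear": [-3,-6,-70],"twist": 0,"claw": 0.3},{"linear": [-3,-6,-95],"twist": 0,"claw": 0.3},{"linear": [-3,-6,-115],"twist": 0,"claw": 0.3},{"linear": [-3,-6,-128],"twist": 0,"claw": 0.3},{"linear": [-3,-6,-135],"twist": 0,"claw": 0.3},{"linear": [-3,-6,-138],"twist": 0,"claw": 0.3},{"linear": [-3,-6,-138],"twist": 0,"claw": 0.3}]'

```text
clock: 17.12
position: [0.4315, 0.0039, 0.0998]
ee_rot: [-0.0, 0.667, 0.745, -0.0]
contact_force: [0.0, 0.5, -1.2]
width: 0.04
gripper_force: 40.6
```

Call:
drive_tool --deltas '[{"linear": [0,0,-1.5],"twist": 0,"claw": 0.3},{"linear": [0,0,-1.5],"twist": 0,"claw": 0.45},{"linear": [0,0,-1.5],"twist": 0,"claw": 0.6},{"linear": [0,0,-1.5],"twist": 0,"claw": 0.75},{"linear": [0,0,-1.5],"twist": 0,"claw": 0.8},{"linear": [0,0,8],"twist": 0,"claw": 0.8},{"linear": [0,0,30],"twist": 0,"claw": 0.8},{"linear": [0,0,60],"twist": 0,"claw": 0.8},{"linear": [0,0,95],"twist": 0,"claw": 1},{"linear": [3,30,120],"twist": 0,"claw": 1},{"linear": [6,65,130],"twist": 0,"claw": 1},{"linear": [9,100,130],"twist": 0,"claw": 1}]'

```text
clock: 18.12
position: [0.443, 0.1044, 0.2328]
ee_rot: [0.003, 0.669, 0.744, 0.003]
contact_force: [-0.5, -0.2, -0.9]
width: 0.0853
gripper_force: 0.0
```

Call:
drive_tool --deltas '[{"linear": [3,40,0],"twist": 0,"claw": 1},{"linear": [5,80,0],"twist": 0,"claw": 1},{"linear": [7,120,0],"twist": 0,"claw": 1},{"linear": [10,160,0],"twist": 0,"claw": 1},{"linear": [13,195,0],"twist": 0,"claw": 1},{"linear": [14,216,-20],"twist": 0,"claw": 1},{"linear": [14,216,-55],"twist": 0,"claw": 1},{"linear": [14,216,-90],"twist": 0,"claw": 1},{"linear": [14,216,-115],"twist": 0,"claw": 1},{"linear": [14,216,-130],"twist": 0,"claw": 1},{"linear": [14,216,-138],"twist": 0,"claw": 1},{"linear": [14,216,-139],"twist": 0,"claw": 1}]'

```text
clock: 19.12
position: [0.4538, 0.3191, 0.0885]
ee_rot: [-0.001, 0.668, 0.744, -0.002]
contact_force: [-1.1, -0.0, -0.0]
width: 0.085
gripper_force: 0.0
```

Call:
drive_tool --deltas '[{"linear": [0,0,1],"twist": 0,"claw": 0.7},{"linear": [0,0,1],"twist": 0,"claw": 0.6},{"linear": [0,0,1],"twist": 0,"claw": 0.5},{"linear": [0,0,1],"twist": 0,"claw": 0.4},{"linear": [0,0,1],"twist": 0,"claw": 0.3},{"linear": [0,0,1],"twist": 0,"claw": 0.3},{"linear": [0,0,1],"twist": 0,"claw": 0.3},{"linear": [0,0,4],"twist": 0,"claw": 0.3},{"linear": [0,0,15],"twist": 0,"claw": 0.3},{"linear": [0,0,45],"twist": 0,"claw": 0.3},{"linear": [0,0,80],"twist": 0,"claw": 0.3},{"linear": [0,0,115],"twist": 0,"claw": 0.3}]' --squeeze 40

```text
clock: 20.12
position: [0.4539, 0.319, 0.2059]
ee_rot: [-0.0, 0.668, 0.744, -0.001]
contact_force: [1.6, 0.1, -1.3]
width: 0.0396
gripper_force: 40.5
```

Call:
drive_tool --deltas '[{"linear": [-2,-35,25],"twist": 0,"claw": 0.3},{"linear": [-4,-70,40],"twist": 0,"claw": 0.3},{"linear": [-6,-105,40],"twist": 0,"claw": 0.3},{"linear": [-8,-140,40],"twist": 0,"claw": 0.3},{"linear": [-10,-175,40],"twist": 0,"claw": 0.3},{"linear": [-11,-210,40],"twist": 0,"claw": 0.3},{"linear": [-12,-245,40],"twist": 0,"claw": 0.3},{"linear": [-14,-280,40],"twist": 0,"claw": 0.3},{"linear": [-16,-315,40],"twist": 0,"claw": 0.3},{"linear": [-17,-345,40],"twist": 0,"claw": 0.3},{"linear": [-17,-356,40],"twist": 0,"claw": 0.3},{"linear": [-17,-356,40],"twist": 0,"claw": 0.3}]'

```text
clock: 21.12
position: [0.4376, -0.0387, 0.2453]
ee_rot: [0.0, 0.669, 0.743, -0.0]
contact_force: [0.2, 0.1, -0.6]
width: 0.0398
gripper_force: 40.5
```

Call:
drive_tool --deltas '[{"linear": [0,0,0],"twist": 0,"claw": 0.3},{"linear": [0,0,0],"twist": 0,"claw": 0.3}]'

```text
clock: 21.28
position: [0.4375, -0.0354, 0.2452]
ee_rot: [-0.0, 0.668, 0.745, 0.0]
contact_force: [0.6, 0.3, -0.9]
width: 0.0397
gripper_force: 40.5
```

Run:
```python
from h import *
s=sensors.get_state();print(s['position'],s['ee_rot'],s['width'])
save('wrist','w8.png',(220,100,430,340),2.4)
```

```text
[ 0.43752387 -0.03542404  0.24521357] [-4.64118971e-04  6.67607511e-01  7.44513171e-01  3.64687312e-04] 0.039690793341271645
```

View pics/w8.png

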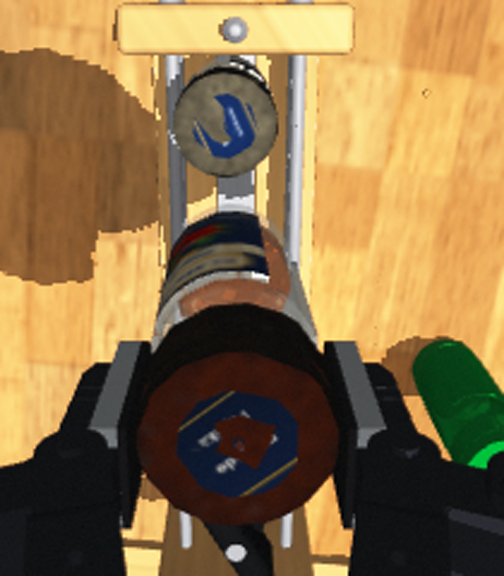

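Jar 1 stands upright in the row, its cap at about (314,151). Jar 2 hangs straight above the second slot.

Run:
```python
from h import *
m=load('w8.png')
yc=np.array([-.108,.994]);xc=np.array([.994,.108]);c=np.array([.4448,-.1058])
for q,z in(((314.2,150.8),.119),((319.6,284),.266),((317.5,112.3),.134)):
    p=ray(m,*q,z);d=p[:2]-c;print(p,d@xc,d@yc)
```

```text
[0.42994669 0.00600046 0.119     ] -0.0026897389405959433 0.11273381180049867
[ 0.43836614 -0.03107333  0.266     ] 0.0016752267920864916 0.07497316660226033
[0.42937659 0.03984405 0.134     ] 0.0003986894535386105 0.1464359164055037
```

Call:
drive_tool --deltas '[{"linear": [-1,-8,0],"twist": 0,"claw": 0.3},{"linear": [-1,-8,-20],"twist": 0,"claw": 0.3},{"linear": [-1,-8,-45],"twist": 0,"claw": 0.3},{"linear": [-1,-8,-70],"twist": 0,"claw": 0.3},{"linear": [-1,-8,-95],"twist": 0,"claw": 0.3},{"linear": [-1,-8,-118],"twist": 0,"claw": 0.3},{"linear": [-1,-8,-132],"twist": 0,"claw": 0.3},{"linear": [-1,-8,-141],"twist": 0,"claw": 0.3},{"linear": [-1,-8,-146],"twist": 0,"claw": 0.3},{"linear": [-1,-8,-147],"twist": 0,"claw": 0.3},{"linear": [-1,-8,-147],"twist": 0,"claw": 0.3}]'

```text
clock: 22.25
position: [0.4355, -0.0442, 0.1006]
ee_rot: [-0.001, 0.667, 0.745, -0.001]
contact_force: [-7.0, 0.3, 18.6]
width: 0.0397
gripper_force: 42.0
```

Call:
drive_tool --deltas '[{"linear": [0,0,1],"twist": 0,"claw": 0.4},{"linear": [0,0,1],"twist": 0,"claw": 0.5},{"linear": [0,0,1],"twist": 0,"claw": 0.65},{"linear": [0,0,1],"twist": 0,"claw": 0.75},{"linear": [0,0,1],"twist": 0,"claw": 0.8},{"linear": [0,0,1],"twist": 0,"claw": 0.8},{"linear": [0,0,10],"twist": 0,"claw": 0.8},{"linear": [0,0,35],"twist": 0,"claw": 0.8},{"linear": [0,0,65],"twist": 0,"claw": 0.8},{"linear": [0,0,100],"twist": 0,"claw": 0.8},{"linear": [0,0,135],"twist": 0,"claw": 0.8},{"linear": [0,0,136],"twist": 0,"claw": 0.8}]'

```text
clock: 23.25
position: [0.4407, -0.0455, 0.2413]
ee_rot: [0.006, 0.668, 0.744, 0.003]
contact_force: [0.1, -0.2, 0.3]
width: 0.0681
gripper_force: 0.0
```

Run:
```python
from h import *
s=sensors.get_state();print(s['position'],s['ee_rot'],s['width'])
save('wrist','w9.png',(220,80,430,320),2.4)
```

```text
[ 0.44068077 -0.04549634  0.2413258 ] [0.00616728 0.66772866 0.74437241 0.00318143] 0.06809133748288672
```

View pics/w9.png

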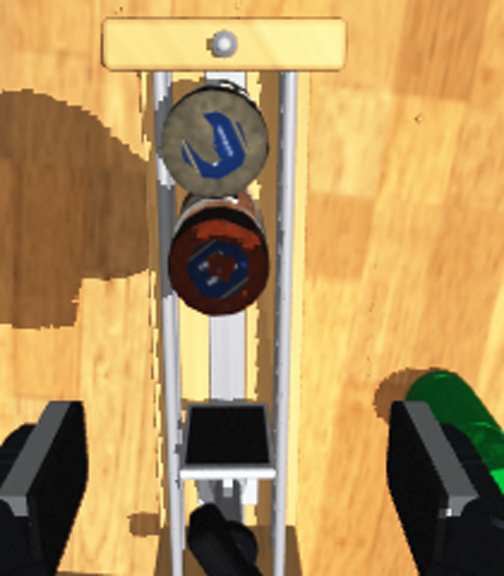

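Both jars stand in the row. Jar 2's cap is at about (311,189), jar 1's at (309,138), and the stop has room behind them.

Run:
```python
from h import *
m=load('w9.png')
yc=np.array([-.108,.994]);xc=np.array([.994,.108]);c=np.array([.4448,-.1058])
for n,q,z in(('j1',(214,140),.119),('j2',(219,262),.119),('pin',(223,44),.134),('stopface top L',(180,472),.086),('R',(273,472),.086),('knob?',(222,545),.116)):
    p=ray(m,220+q[0]/2.4,80+q[1]/2.4,z);d=p[:2]-c;print(n,p,d@xc,d@yc)
s=sensors.get_state();print(s['position'])
```

```text
j1 [0.42921359 0.00640822 0.119     ] -0.0033744085023071626 0.1132183055287399
j2 [ 0.43564678 -0.03974587  0.119     ] -0.001964458059418949 0.066646355641343
pin [0.42924799 0.03949611 0.134     ] 0.00023328446251237 0.14610395449823393
stopface top L [ 0.42793655 -0.15814617  0.086     ] -0.02241565782613975 -0.050210839647549264
R [ 0.47316182 -0.15366687  0.086     ] 0.02302203017031966 -0.05064274466564877
knob? [ 0.45039798 -0.17442628  0.116     ] -0.0018472458743964536 -0.06881910213959051
[ 0.43929032 -0.04514837  0.23864079]
```

Call:
drive_tool --deltas '[{"linear": [20,32,0],"twist": 0,"claw": 1},{"linear": [41,64,0],"twist": 0,"claw": 1},{"linear": [62,97,0],"twist": 0,"claw": 1},{"linear": [83,130,0],"twist": 0,"claw": 1},{"linear": [104,163,0],"twist": 0,"claw": 1},{"linear": [125,196,0],"twist": 0,"claw": 1},{"linear": [146,229,0],"twist": 0,"claw": 1},{"linear": [160,250,0],"twist": 0,"claw": 1},{"linear": [164,259,0],"twist": 0,"claw": 1},{"linear": [164,259,0],"twist": 0,"claw": 1},{"linear": [164,259,0],"twist": 0,"claw": 1}]'

```text
clock: 24.22
position: [0.5996, 0.2139, 0.2331]
ee_rot: [-0.001, 0.668, 0.745, -0.002]
contact_force: [0.0, -0.2, 0.3]
width: 0.0852
gripper_force: 0.0
```

Call:
drive_tool --deltas '[{"linear": [0,0,-30],"twist": 0,"claw": 1},{"linear": [0,0,-65],"twist": 0,"claw": 1},{"linear": [0,0,-95],"twist": 0,"claw": 1},{"linear": [0,0,-120],"twist": 0,"claw": 1},{"linear": [0,0,-138],"twist": 0,"claw": 1},{"linear": [0,0,-147],"twist": 0,"claw": 1},{"linear": [0,0,-149],"twist": 0,"claw": 1},{"linear": [0,0,-149],"twist": 0,"claw": 1}]'

```text
clock: 24.88
position: [0.6004, 0.2134, 0.0856]
ee_rot: [0.0, 0.668, 0.744, -0.0]
contact_force: [0.1, 0.0, 0.5]
width: 0.0852
gripper_force: 0.0
```

Call:
drive_tool --deltas '[{"linear": [1,0,4],"twist": 0,"claw": 0.9},{"linear": [1,0,4],"twist": 0,"claw": 0.7},{"linear": [1,0,4],"twist": 0,"claw": 0.55},{"linear": [1,0,4],"twist": 0,"claw": 0.4},{"linear": [1,0,4],"twist": 0,"claw": 0.3},{"linear": [1,0,4],"twist": 0,"claw": 0.3},{"linear": [1,0,4],"twist": 0,"claw": 0.3},{"linear": [1,0,7],"twist": 0,"claw": 0.3},{"linear": [1,0,17],"twist": 0,"claw": 0.3},{"linear": [1,0,45],"twist": 0,"claw": 0.3},{"linear": [1,0,80],"twist": 0,"claw": 0.3},{"linear": [1,0,115],"twist": 0,"claw": 0.3}]' --squeeze 40

```text
clock: 25.88
position: [0.6008, 0.2144, 0.2009]
ee_rot: [-0.001, 0.668, 0.744, -0.001]
contact_force: [0.5, 1.1, -0.6]
width: 0.0394
gripper_force: 40.6
```

Call:
drive_tool --deltas '[{"linear": [-17,-30,30],"twist": 0,"claw": 0.3},{"linear": [-35,-65,42],"twist": 0,"claw": 0.3},{"linear": [-53,-100,42],"twist": 0,"claw": 0.3},{"linear": [-71,-135,42],"twist": 0,"claw": 0.3},{"linear": [-89,-170,42],"twist": 0,"claw": 0.3},{"linear": [-107,-205,42],"twist": 0,"claw": 0.3},{"linear": [-125,-240,42],"twist": 0,"claw": 0.3},{"linear": [-142,-270,42],"twist": 0,"claw": 0.3},{"linear": [-153,-291,42],"twist": 0,"claw": 0.3},{"linear": [-158,-300,42],"twist": 0,"claw": 0.3},{"linear": [-158,-300,42],"twist": 0,"claw": 0.3},{"linear": [-158,-300,42],"twist": 0,"claw": 0.3}]'

```text
clock: 26.88
position: [0.444, -0.0852, 0.2427]
ee_rot: [0.0, 0.668, 0.744, 0.001]
contact_force: [-1.1, 0.5, -1.4]
width: 0.0395
gripper_force: 40.7
```

Run:
```python
from h import *
s=sensors.get_state();print(s['position'],s['ee_rot'],s['width'])
save('wrist','w10.png')
m=load('w10.png'); im=cv2.imread('pics/raw_w10.png')
# black-cap blob around the held jar: column profile of non-jar edges at cap row
X=s['position']+np.array([0,.003,.021]); print(proj(m,X))
g=im.astype(int)
r=int(proj(m,X)[1])
for rr in (r-15,r,r+10):
  print(rr,' '.join('%d:%s'%(c,tuple(im[rr,c])) for c in range(264,376,8)))
c0=int(proj(m,X)[0]); print(' '.join('%d:%s'%(q,tuple(im[q,c0])) for q in range(150,345,8)))
```

```text
[ 0.44399407 -0.08519637  0.2426609 ] [1.12098061e-04 6.68280450e-01 7.43909065e-01 7.28202365e-04] 0.03952791431207867
[317.49188203 286.69019683]
271 264:(np.uint8(85), np.uint8(84), np.uint8(81)) 272:(np.uint8(15), np.uint8(13), np.uint8(13)) 280:(np.uint8(13), np.uint8(13), np.uint8(16)) 288:(np.uint8(14), np.uint8(21), np.uint8(30)) 296:(np.uint8(18), np.uint8(27), np.uint8(41)) 304:(np.uint8(15), np.uint8(26), np.uint8(40)) 312:(np.uint8(16), np.uint8(23), np.uint8(37)) 320:(np.uint8(16), np.uint8(25), np.uint8(37)) 328:(np.uint8(13), np.uint8(23), np.uint8(33)) 336:(np.uint8(16), np.uint8(23), np.uint8(34)) 344:(np.uint8(18), np.uint8(25), np.uint8(38)) 352:(np.uint8(11), np.uint8(16), np.uint8(19)) 360:(np.uint8(13), np.uint8(13), np.uint8(13)) 368:(np.uint8(83), np.uint8(81), np.uint8(78))
286 264:(np.uint8(27), np.uint8(26), np.uint8(23)) 272:(np.uint8(22), np.uint8(21), np.uint8(22)) 280:(np.uint8(18), np.uint8(22), np.uint8(31)) 288:(np.uint8(17), np.uint8(28), np.uint8(40)) 296:(np.uint8(73), np.uint8(123), np.uint8(159)) 304:(np.uint8(66), np.uint8(117), np.uint8(151)) 
[... 1554 characters left out ...]
), np.uint8(109), np.uint8(130)) 238:(np.uint8(13), np.uint8(13), np.uint8(13)) 246:(np.uint8(9), np.uint8(10), np.uint8(13)) 254:(np.uint8(11), np.uint8(14), np.uint8(17)) 262:(np.uint8(16), np.uint8(25), np.uint8(35)) 270:(np.uint8(17), np.uint8(25), np.uint8(33)) 278:(np.uint8(63), np.uint8(105), np.uint8(136)) 286:(np.uint8(63), np.uint8(108), np.uint8(141)) 294:(np.uint8(68), np.uint8(112), np.uint8(145)) 302:(np.uint8(41), np.uint8(70), np.uint8(91)) 310:(np.uint8(72), np.uint8(120), np.uint8(155)) 318:(np.uint8(19), np.uint8(28), np.uint8(42)) 326:(np.uint8(15), np.uint8(22), np.uint8(35)) 334:(np.uint8(133), np.uint8(216), np.uint8(248)) 342:(np.uint8(77), np.uint8(74), np.uint8(75))
```

Call:
drive_tool --deltas '[{"linear": [-2,2,0],"twist": 0,"claw": 0.3},{"linear": [-2,2,-20],"twist": 0,"claw": 0.3},{"linear": [-2,2,-45],"twist": 0,"claw": 0.3},{"linear": [-2,2,-70],"twist": 0,"claw": 0.3},{"linear": [-2,2,-95],"twist": 0,"claw": 0.3},{"linear": [-2,2,-116],"twist": 0,"claw": 0.3},{"linear": [-2,2,-130],"twist": 0,"claw": 0.3},{"linear": [-2,2,-137],"twist": 0,"claw": 0.3},{"linear": [-2,2,-141],"twist": 0,"claw": 0.3},{"linear": [-2,2,-142],"twist": 0,"claw": 0.3},{"linear": [-2,2,-142],"twist": 0,"claw": 0.3}]'

```text
clock: 27.85
position: [0.4424, -0.0832, 0.1007]
ee_rot: [0.0, 0.668, 0.745, 0.0]
contact_force: [-0.2, -0.2, -1.7]
width: 0.0395
gripper_force: 40.7
```

Clean. Release, lift, and go to the fourth jar at (.573,.329).

Call:
drive_tool --deltas '[{"linear": [0,0,-1.5],"twist": 0,"claw": 0.3},{"linear": [0,0,-2],"twist": 0,"claw": 0.45},{"linear": [0,0,-2],"twist": 0,"claw": 0.6},{"linear": [0,0,-2],"twist": 0,"claw": 0.75},{"linear": [0,0,-2],"twist": 0,"claw": 0.8},{"linear": [0,0,8],"twist": 0,"claw": 0.8},{"linear": [0,0,30],"twist": 0,"claw": 0.8},{"linear": [0,0,60],"twist": 0,"claw": 0.8},{"linear": [0,0,95],"twist": 0,"claw": 0.9},{"linear": [0,0,130],"twist": 0,"claw": 1},{"linear": [10,32,135],"twist": 0,"claw": 1},{"linear": [20,65,135],"twist": 0,"claw": 1}]'

```text
clock: 28.85
position: [0.4639, -0.0195, 0.239]
ee_rot: [0.004, 0.669, 0.743, 0.002]
contact_force: [0.9, 0.2, -0.4]
width: 0.0855
gripper_force: 0.0
```

Call:
drive_tool --deltas '[{"linear": [11,37,0],"twist": 0,"claw": 1},{"linear": [22,74,0],"twist": 0,"claw": 1},{"linear": [33,111,0],"twist": 0,"claw": 1},{"linear": [44,148,0],"twist": 0,"claw": 1},{"linear": [55,185,0],"twist": 0,"claw": 1},{"linear": [66,220,0],"twist": 0,"claw": 1},{"linear": [77,255,0],"twist": 0,"claw": 1},{"linear": [88,290,0],"twist": 0,"claw": 1},{"linear": [99,320,0],"twist": 0,"claw": 1},{"linear": [108,338,0],"twist": 0,"claw": 1},{"linear": [111,346,0],"twist": 0,"claw": 1},{"linear": [111,346,0],"twist": 0,"claw": 1}]'

```text
clock: 29.85
position: [0.573, 0.329, 0.2346]
ee_rot: [-0.0, 0.667, 0.745, -0.0]
contact_force: [0.2, -1.2, 0.1]
width: 0.0856
gripper_force: 0.0
```

Call:
drive_tool --deltas '[{"linear": [0,0,-30],"twist": 0,"claw": 1},{"linear": [0,0,-65],"twist": 0,"claw": 1},{"linear": [0,0,-95],"twist": 0,"claw": 1},{"linear": [0,0,-120],"twist": 0,"claw": 1},{"linear": [0,0,-136],"twist": 0,"claw": 1},{"linear": [0,0,-144],"twist": 0,"claw": 1},{"linear": [0,0,-145],"twist": 0,"claw": 1},{"linear": [0,0,-145],"twist": 0,"claw": 1}]'

```text
clock: 30.52
position: [0.5728, 0.3266, 0.0909]
ee_rot: [0.0, 0.668, 0.744, 0.0]
contact_force: [0.3, 0.1, -0.1]
width: 0.0855
gripper_force: 0.0
```

Call:
drive_tool --deltas '[{"linear": [0,0,0],"twist": 0,"claw": 0.9},{"linear": [0,0,0],"twist": 0,"claw": 0.7},{"linear": [0,0,0],"twist": 0,"claw": 0.55},{"linear": [0,0,0],"twist": 0,"claw": 0.4},{"linear": [0,0,0],"twist": 0,"claw": 0.3},{"linear": [0,0,0],"twist": 0,"claw": 0.3},{"linear": [0,0,0],"twist": 0,"claw": 0.3},{"linear": [0,0,3],"twist": 0,"claw": 0.3},{"linear": [0,0,13],"twist": 0,"claw": 0.3},{"linear": [0,0,40],"twist": 0,"claw": 0.3},{"linear": [0,0,75],"twist": 0,"claw": 0.3},{"linear": [0,0,110],"twist": 0,"claw": 0.3}]' --squeeze 40

```text
clock: 31.52
position: [0.5717, 0.3271, 0.2005]
ee_rot: [-0.001, 0.668, 0.744, -0.002]
contact_force: [1.0, 0.7, -1.2]
width: 0.0396
gripper_force: 40.6
```

Call:
drive_tool --deltas '[{"linear": [-8,-30,30],"twist": 0,"claw": 0.3},{"linear": [-18,-65,42],"twist": 0,"claw": 0.3},{"linear": [-28,-102,42],"twist": 0,"claw": 0.3},{"linear": [-38,-139,42],"twist": 0,"claw": 0.3},{"linear": [-48,-176,42],"twist": 0,"claw": 0.3},{"linear": [-58,-213,42],"twist": 0,"claw": 0.3},{"linear": [-68,-250,42],"twist": 0,"claw": 0.3},{"linear": [-78,-287,42],"twist": 0,"claw": 0.3},{"linear": [-88,-324,42],"twist": 0,"claw": 0.3},{"linear": [-98,-360,42],"twist": 0,"claw": 0.3},{"linear": [-106,-390,42],"twist": 0,"claw": 0.3},{"linear": [-112,-410,42],"twist": 0,"claw": 0.3}]'

```text
clock: 32.52
position: [0.4594, -0.085, 0.2427]
ee_rot: [0.0, 0.668, 0.744, -0.001]
contact_force: [0.7, -0.0, -2.4]
width: 0.0395
gripper_force: 40.7
```

Call:
drive_tool --deltas '[{"linear": [-5,-20,0],"twist": 0,"claw": 0.3},{"linear": [-10,-35,0],"twist": 0,"claw": 0.3},{"linear": [-12,-43,0],"twist": 0,"claw": 0.3},{"linear": [-12,-43,0],"twist": 0,"claw": 0.3},{"linear": [-12,-43,0],"twist": 0,"claw": 0.3},{"linear": [-12,-43,0],"twist": 0,"claw": 0.3}]'

```text
clock: 33.02
position: [0.4488, -0.1246, 0.2424]
ee_rot: [-0.0, 0.668, 0.745, 0.0]
contact_force: [0.4, -0.4, -1.3]
width: 0.0398
gripper_force: 40.7
```

Run:
```python
from h import *
s=sensors.get_state();print(s['position'],s['ee_rot'],s['width'])
save('wrist','w11.png',(220,80,430,340),2.3)
```

```text
[ 0.44882111 -0.12460217  0.24236689] [-2.23075773e-04  6.67557567e-01  7.44558063e-01  3.67955940e-04] 0.03978848752891578
```

View pics/w11.png

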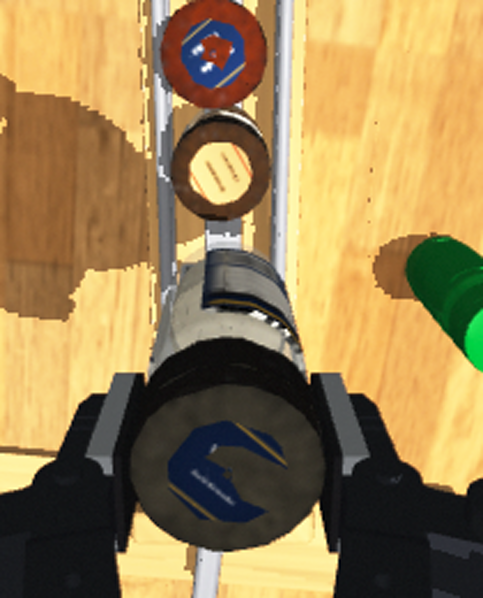

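Jars 2 and 3 stand upright, with jar 3's cap at (316,154), and jar 4 hangs vertically. That is 13 pictures viewed.

Run:
```python
from h import *
m=load('w11.png')
yc=np.array([-.108,.994]);xc=np.array([.994,.108]);c=np.array([.4448,-.1058])
for n,q,z in(('j3',(220,170),.119),('j2',(214,52),.119),('j4',(228,465),.2625)):
    p=ray(m,220+q[0]/2.3,80+q[1]/2.3,z);d=p[:2]-c;print(n,p,d@xc,d@yc)
```

```text
j3 [ 0.44284801 -0.08541201  0.119     ] 0.0002616251657032219 0.020476474359452834
j2 [ 0.43608544 -0.0422545   0.119     ] -0.0017993625716074529 0.06410540389886964
j4 [ 0.44937579 -0.11973865  0.2625    ] 0.0030429611525173194 -0.014349199971293032
```

Call:
drive_tool --deltas '[{"linear": [-1,-9,0],"twist": 0,"claw": 0.3},{"linear": [-1.5,-9,-20],"twist": 0,"claw": 0.3},{"linear": [-1.5,-9,-45],"twist": 0,"claw": 0.3},{"linear": [-1.5,-9,-70],"twist": 0,"claw": 0.3},{"linear": [-1.5,-9,-90],"twist": 0,"claw": 0.3},{"linear": [-1.5,-9,-105],"twist": 0,"claw": 0.3},{"linear": [-1.5,-9,-115],"twist": 0,"claw": 0.3}]'

```text
clock: 33.65
position: [0.4464, -0.134, 0.1255]
ee_rot: [-0.001, 0.667, 0.745, -0.0]
contact_force: [-0.4, -0.2, -1.5]
width: 0.0397
gripper_force: 40.7
```

Call:
drive_tool --deltas '[{"linear": [0,0,-10],"twist": 0,"claw": 0.3},{"linear": [0,0,-18],"twist": 0,"claw": 0.3},{"linear": [0,0,-23],"twist": 0,"claw": 0.3},{"linear": [0,0,-25],"twist": 0,"claw": 0.3},{"linear": [0,0,-25],"twist": 0,"claw": 0.3}]'

```text
clock: 34.07
position: [0.4472, -0.1344, 0.1021]
ee_rot: [-0.0, 0.668, 0.744, -0.0]
contact_force: [0.7, -0.2, -0.7]
width: 0.0394
gripper_force: 40.7
```

Call:
drive_tool --deltas '[{"linear": [0,0,-2],"twist": 0,"claw": 0.3},{"linear": [0,0,-3],"twist": 0,"claw": 0.45},{"linear": [0,0,-3],"twist": 0,"claw": 0.6},{"linear": [0,0,-3],"twist": 0,"claw": 0.75},{"linear": [0,0,-3],"twist": 0,"claw": 0.8},{"linear": [0,0,8],"twist": 0,"claw": 0.8},{"linear": [0,0,30],"twist": 0,"claw": 0.8},{"linear": [0,0,60],"twist": 0,"claw": 0.8},{"linear": [1,-10,95],"twist": 6,"claw": 0.8},{"linear": [3,-30,130],"twist": 13,"claw": 0.6},{"linear": [6,-60,130],"twist": 20,"claw": 0.55},{"linear": [6,-60,130],"twist": 27,"claw": 0.55}]'

```text
clock: 35.07
position: [0.4558, -0.1998, 0.2356]
ee_rot: [0.005, 0.474, 0.881, -0.002]
contact_force: [0.9, -0.3, 0.3]
width: 0.0469
gripper_force: 0.0
```

Call:
drive_tool --deltas '[{"linear": [0,0,0],"twist": 2,"claw": 0.55},{"linear": [0,0,0],"twist": 2,"claw": 0.55},{"linear": [0,0,0],"twist": 2,"claw": 0.55}]'

```text
clock: 35.32
position: [0.453, -0.1945, 0.2324]
ee_rot: [0.0, 0.461, 0.888, 0.0]
contact_force: [-0.0, 1.0, -0.0]
width: 0.0471
gripper_force: 0.0
```

Run:
```python
from h import *
s=sensors.get_state();print(s['position'],s['ee_rot'],s['width'],s['contact_force'])
save('wrist','w12.png')
save('scene','s12.png',(270,170,400,270),4)
```

```text
[ 0.45304625 -0.19449654  0.23241356] [7.66138353e-05 4.60744557e-01 8.87532785e-01 4.35418863e-05] 0.04709201070500601 [-0.01804724  1.0258111  -0.01331909]
```

View pics/raw_w12.png

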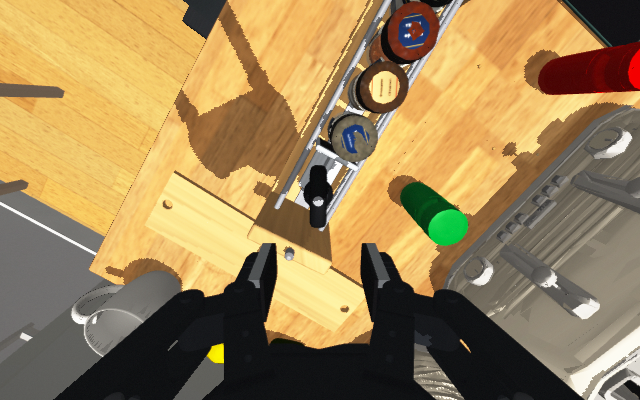

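All four jars stand in the row: jar 4's cap is at (353,138), and the knob bar at (318,195) lines up with the gripper. The cover holes show at (167,205) and (345,309), so I'll check whether it moved. All 14 pictures are used; from here I measure by code.

Run:
```python
from h import *
m=load('w12.png')
yc=np.array([-.108,.994]);xc=np.array([.994,.108]);c=np.array([.4448,-.1058])
a=ray(m,167,205,.008);b=ray(m,345,309,.008);print('holes',a,b,np.linalg.norm(a-b),(a+b)/2)
for n,q,z in (('knob top',(318,196),.116),('j4',(354,137),.119),('j3',(381,88),.119),('j2',(411,30),.119)):
    p=ray(m,*q,z);d=p[:2]-c;print(n,p,d@xc,d@yc)
```

```text
holes [ 0.31527826 -0.34721453  0.008     ] [ 0.60939623 -0.34538151  0.008     ] 0.29412368170276604 [ 0.46233725 -0.34629802  0.008     ]
knob top [ 0.45265649 -0.19287211  0.116     ] -0.0015944417172071889 -0.0873981784311499
j4 [ 0.446922   -0.13159718  0.119     ] -0.00067682839144128 -0.025871574185913418
j3 [ 0.44119375 -0.08833738  0.119     ] -0.0016986524156718619 0.01774731961495618
j2 [ 0.43390837 -0.04334965  0.119     ] -0.004081647186638798 0.0632519397566054
```

Call:
drive_tool --deltas '[{"linear": [0,0,-30],"twist": 0,"claw": 0.55},{"linear": [0,0,-60],"twist": 0,"claw": 0.55},{"linear": [0,0,-90],"twist": 0,"claw": 0.55},{"linear": [0,0,-112],"twist": 0,"claw": 0.55},{"linear": [0,0,-126],"twist": 0,"claw": 0.55},{"linear": [0,0,-131],"twist": 0,"claw": 0.55},{"linear": [0,0,-131],"twist": 0,"claw": 0.55}]'

```text
clock: 36.0
position: [0.4524, -0.1938, 0.1001]
ee_rot: [-0.001, 0.46, 0.888, 0.0]
contact_force: [-0.5, -0.1, -0.2]
width: 0.0471
gripper_force: 0.0
```

Call:
drive_tool --deltas '[{"linear": [0,0,0],"twist": 0,"claw": 0},{"linear": [0,0,0],"twist": 0,"claw": 0},{"linear": [0,0,0],"twist": 0,"claw": 0},{"linear": [0,0,0],"twist": 0,"claw": 0},{"linear": [0,0,0],"twist": 0,"claw": 0},{"linear": [0,0,0],"twist": 0,"claw": 0},{"linear": [0,0,0],"twist": 0,"claw": 0}]' --squeeze 50

```text
clock: 36.58
position: [0.4531, -0.195, 0.1025]
ee_rot: [0.001, 0.46, 0.888, -0.0]
contact_force: [-4.3, -1.6, 6.2]
width: 0.0263
gripper_force: 49.5
```

Call:
drive_tool --deltas '[{"linear": [-0.2,2,0],"twist": 0,"claw": 0},{"linear": [-0.4,4,0],"twist": 0,"claw": 0},{"linear": [-0.6,6,0],"twist": 0,"claw": 0},{"linear": [-0.9,8,0],"twist": 0,"claw": 0},{"linear": [-1.1,10,0],"twist": 0,"claw": 0},{"linear": [-1.3,12,0],"twist": 0,"claw": 0},{"linear": [-1.5,14,0],"twist": 0,"claw": 0},{"linear": [-1.7,16,0],"twist": 0,"claw": 0},{"linear": [-1.9,18,0],"twist": 0,"claw": 0}]'

```text
clock: 37.33
position: [0.4513, -0.1781, 0.1025]
ee_rot: [0.001, 0.46, 0.888, -0.001]
contact_force: [-4.3, -4.4, 5.6]
width: 0.0259
gripper_force: 49.4
```

Call:
drive_tool --deltas '[{"linear": [-0.1,1,0],"twist": 0,"claw": 0},{"linear": [-0.2,2,0],"twist": 0,"claw": 0},{"linear": [-0.3,3,0],"twist": 0,"claw": 0},{"linear": [-0.4,4,0],"twist": 0,"claw": 0}]'

```text
clock: 37.67
position: [0.4509, -0.1743, 0.1025]
ee_rot: [0.001, 0.46, 0.888, -0.002]
contact_force: [-4.7, -5.2, 6.1]
width: 0.0264
gripper_force: 49.4
```

Call:
drive_tool --deltas '[{"linear": [-0.1,1,0],"twist": 0,"claw": 0},{"linear": [-0.2,2,0],"twist": 0,"claw": 0}]'

```text
clock: 37.83
position: [0.4507, -0.1723, 0.1026]
ee_rot: [0.001, 0.46, 0.888, -0.002]
contact_force: [-5.0, -4.9, 5.2]
width: 0.0261
gripper_force: 49.4
```

Call:
drive_tool --deltas '[{"linear": [-0.1,1,0],"twist": 0,"claw": 0},{"linear": [-0.1,1,0],"twist": 0,"claw": 0}]'

```text
clock: 38.0
position: [0.4505, -0.1714, 0.1026]
ee_rot: [0.001, 0.46, 0.888, -0.002]
contact_force: [-5.0, -5.2, 5.2]
width: 0.0263
gripper_force: 49.4
```

Call:
drive_tool --deltas '[{"linear": [-0.1,1,0],"twist": 0,"claw": 0},{"linear": [-0.1,1,0],"twist": 0,"claw": 0}]'

```text
clock: 38.17
position: [0.4506, -0.1713, 0.1026]
ee_rot: [0.002, 0.459, 0.888, -0.002]
contact_force: [-5.6, -6.7, 4.5]
width: 0.0267
gripper_force: 49.3
```

Call:
drive_tool --deltas '[{"linear": [-0.1,1,0],"twist": 0,"claw": 0},{"linear": [-0.1,1,0],"twist": 0,"claw": 0}]'

```text
clock: 38.33
position: [0.4506, -0.1711, 0.1026]
ee_rot: [0.002, 0.459, 0.888, -0.003]
contact_force: [-5.8, -10.1, 3.9]
width: 0.0263
gripper_force: 49.2
```

Call:
drive_tool --deltas '[{"linear": [-0.1,1,0],"twist": 0,"claw": 0},{"linear": [-0.1,1,0],"twist": 0,"claw": 0}]'

```text
clock: 38.5
position: [0.4506, -0.171, 0.1026]
ee_rot: [0.003, 0.459, 0.888, -0.004]
contact_force: [-5.8, -11.5, 3.1]
width: 0.0263
gripper_force: 49.2
```

The row went tight: position stalls at -0.171 while the force rises to 11.5 N. Now I tighten the knob while keeping the push on.

Call:
drive_tool --deltas '[{"linear": [-0.1,0.5,0],"twist": -4,"claw": 0},{"linear": [-0.1,0.5,0],"twist": -9,"claw": 0},{"linear": [-0.1,0.5,0],"twist": -15,"claw": 0},{"linear": [-0.1,0.5,0],"twist": -21,"claw": 0},{"linear": [-0.1,0.5,0],"twist": -27,"claw": 0},{"linear": [-0.1,0.5,0],"twist": -33,"claw": 0},{"linear": [-0.1,0.5,0],"twist": -39,"claw": 0},{"linear": [-0.1,0.5,0],"twist": -45,"claw": 0},{"linear": [-0.1,0.5,0],"twist": -51,"claw": 0},{"linear": [-0.1,0.5,0],"twist": -56,"claw": 0},{"linear": [-0.1,0.5,0],"twist": -60,"claw": 0},{"linear": [-0.1,0.5,0],"twist": -62,"claw": 0}]'

```text
clock: 39.5
position: [0.453, -0.1707, 0.1028]
ee_rot: [0.006, 0.852, 0.524, 0.0]
contact_force: [1.0, -12.2, -1.5]
width: 0.0263
gripper_force: 49.2
```

Run:
```python
from h import *
s=sensors.get_state();print(s['position'],s['ee_rot'],s['moment'],s['effort'][5])
```

```text
[ 0.45302978 -0.17072028  0.10276678] [5.84192074e-03 8.51778996e-01 5.23868669e-01 1.77781632e-04] [-1.83352133  0.15891894  0.13121112] 0.03658430417999625
```

Call:
drive_tool --deltas '[{"linear": [0,0,0],"twist": -2,"claw": 0},{"linear": [0,0,0],"twist": -4,"claw": 0},{"linear": [0,0,0],"twist": -4,"claw": 0}]'

```text
clock: 39.75
position: [0.4532, -0.1708, 0.1028]
ee_rot: [0.006, 0.869, 0.495, 0.0]
contact_force: [0.4, -12.0, -0.5]
width: 0.0264
gripper_force: 49.3
```

Run:
```python
from h import *
s=sensors.get_state();print(s['position'],s['ee_rot'],s['moment'],s['effort'][5],s['contact_force'])
```

```text
[ 0.45316558 -0.17078147  0.10279577] [5.94913047e-03 8.69140376e-01 4.94529468e-01 4.69043429e-04] [-1.86774224  0.1435249   0.03428188] 0.28911033645272255 [  0.43230876 -12.00816417  -0.50759231]
```

Call:
drive_tool --deltas '[{"linear": [0,0,0],"twist": -2,"claw": 0},{"linear": [0,0,0],"twist": -4,"claw": 0},{"linear": [0,0,0],"twist": -4,"claw": 0}]'

```text
clock: 40.0
position: [0.4539, -0.17, 0.1027]
ee_rot: [0.006, 0.886, 0.463, 0.002]
contact_force: [2.3, -9.0, -3.4]
width: 0.0262
gripper_force: 50.4
```

Run:
```python
from h import *
s=sensors.get_state();print(s['position'],s['ee_rot'],s['moment'],s['effort'][5],s['contact_force'],s['width'])
```

```text
[ 0.4539353  -0.16996403  0.10269398] [0.00555476 0.8861992  0.46326727 0.00188585] [-1.42257634 -0.40458887 -0.09572213] 0.06985154002904892 [ 2.32536415 -9.01275551 -3.38127547] 0.02615920360619624
```

```bash
cat > bar.py <<'E'
from h import *
import sys
def bar(f,r0=212,r1=245):
    im=cv2.imread('pics/'+f).astype(int); out=[]
    for r in range(r0,r1,3):
        row=im[r,280:370].max(axis=1)<45
        idx=np.flatnonzero(row); 
        if len(idx):
            g=np.split(idx,np.flatnonzero(np.diff(idx)>1)+1); g=max(g,key=len); out.append((r,280+g[0],280+g[-1]))
    return out
if __name__=='__main__':
    f=sys.argv[1]
    print('ref',bar('raw_w5.png'))
    save('wrist',f); print(bar('raw_'+f))
E
python3 bar.py k1.png
```

```text
ref [(215, np.int64(319), np.int64(323)), (218, np.int64(307), np.int64(330)), (221, np.int64(305), np.int64(331)), (224, np.int64(304), np.int64(332)), (227, np.int64(304), np.int64(333)), (230, np.int64(303), np.int64(333)), (233, np.int64(303), np.int64(333)), (236, np.int64(303), np.int64(334)), (239, np.int64(303), np.int64(335)), (242, np.int64(302), np.int64(335))]
[(215, np.int64(316), np.int64(316)), (218, np.int64(304), np.int64(327)), (221, np.int64(303), np.int64(329)), (224, np.int64(301), np.int64(330)), (227, np.int64(301), np.int64(330)), (230, np.int64(301), np.int64(330)), (233, np.int64(300), np.int64(330)), (236, np.int64(300), np.int64(331)), (239, np.int64(300), np.int64(332)), (242, np.int64(300), np.int64(335))]
```

Call:
drive_tool --deltas '[{"linear": [0,0,0],"twist": -2,"claw": 0},{"linear": [0,0,0],"twist": -4,"claw": 0},{"linear": [0,0,0],"twist": -4,"claw": 0}]'

```text
clock: 40.3
position: [0.4542, -0.17, 0.1027]
ee_rot: [0.006, 0.901, 0.433, 0.002]
contact_force: [3.1, -9.0, -3.6]
width: 0.0264
gripper_force: 50.5
```

```bash
python3 bar.py k2.png | tail -1; python3 -c "
from h import *
s=sensors.get_state();print(s['position'],s['ee_rot'],s['effort'][5],s['contact_force'],s['width'])"
```

```text
[(215, np.int64(316), np.int64(316)), (218, np.int64(304), np.int64(325)), (221, np.int64(301), np.int64(327)), (224, np.int64(300), np.int64(328)), (227, np.int64(299), np.int64(328)), (230, np.int64(299), np.int64(328)), (233, np.int64(299), np.int64(329)), (236, np.int64(298), np.int64(329)), (239, np.int64(298), np.int64(331)), (242, np.int64(298), np.int64(335))]
[ 0.45422874 -0.17003531  0.10271354] [0.00584568 0.90114954 0.43346385 0.00210457] 0.6407921388745308 [ 2.97085942 -8.46141557 -3.19782943] 0.026527471803082164
```

Run:
```python
from h import *
from bar import bar
for f in('w5.png','k1.png','k2.png'):
    m=load(f); P=[]
    for r,a,b in bar('raw_'+f,221,240): P.append(ray(m,(a+b)/2,r,.116)[:2])
    P=np.array(P); d=P[0]-P[-1]; t=P.mean(0); print(f,t.round(4),np.degrees(np.arctan2(d[1],d[0])))
s=sensors.get_state()
c=np.array([.4448,-.1058]);yc=np.array([-.108,.994])
# knob axis on centreline: use measured grip y before turning
for y in(-.171,-.170): 
    ax=c+yc*((y-c[1])/.994)
    for f in('k1.png','k2.png'):
        m=load(f);t=np.mean([ray(m,(a+b)/2,r,.116)[:2] for r,a,b in bar('raw_'+f,221,240)],0)-ax; print(f,'bar dir',np.degrees(np.arctan2(t[1],t[0])),np.linalg.norm(t))
```

```text
w5.png [ 0.4246 -0.055 ] 128.1779386775389
k1.png [ 0.4689 -0.1461] 54.97681351520348
k2.png [ 0.47   -0.1467] 52.44290586524012
k1.png bar dir 55.68810876096299 0.030106647190565765
k2.png bar dir 53.27516169681192 0.03027421001495208
k1.png bar dir 54.41234743042453 0.029349187824803124
k2.png bar dir 51.946554547177854 0.029545607520656127
```

Call:
drive_tool --deltas '[{"linear": [0,0,0],"twist": 2,"claw": 0},{"linear": [0,0,0],"twist": 3,"claw": 0.2},{"linear": [0,0,0],"twist": 3,"claw": 0.4},{"linear": [0,0,0],"twist": 3,"claw": 0.55},{"linear": [0,0,0],"twist": 3,"claw": 0.55},{"linear": [0,0,5],"twist": 3,"claw": 0.55},{"linear": [0,0,25],"twist": 3,"claw": 0.55},{"linear": [0,0,55],"twist": 3,"claw": 0.55},{"linear": [0,0,85],"twist": 3,"claw": 0.55},{"linear": [0,0,115],"twist": 3,"claw": 0.55},{"linear": [0,0,130],"twist": 3,"claw": 0.55},{"linear": [0,0,130],"twist": 3,"claw": 0.55}]'

```text
clock: 41.35
position: [0.4523, -0.1667, 0.2356]
ee_rot: [0.003, 0.89, 0.456, 0.003]
contact_force: [1.0, 0.6, -0.1]
width: 0.0472
gripper_force: 0.0
```

Run:
```python
from h import *
s=sensors.get_state();print(s['position'],s['ee_rot'],s['effort'][5])
save('wrist','k3.png')
def blob(f,guess):
    m=load(f); im=cv2.imread('pics/raw_'+f); u=proj(m,guess).astype(int)
    d=(im.max(axis=2)<60).astype(np.uint8); n,l,st,ce=cv2.connectedComponentsWithStats(d)
    best=None
    for i in range(1,n):
        if 200<st[i,4]<6000 and np.hypot(*(ce[i]-u))<35 : 
            ys,xs=np.nonzero(l==i); best=cv2.minAreaRect(np.c_[xs,ys].astype(np.float32)); print(f,st[i],ce[i],best)
            b=cv2.boxPoints(best); b=b[np.argsort(b[:,1])]; A=b[:2].mean(0);B=b[2:].mean(0)
            a,bb=ray(m,*A,.110),ray(m,*B,.110); v=a-bb; print(' dir',np.degrees(np.arctan2(v[1],v[0])),np.linalg.norm(v),(a+bb)/2)
blob('w4.png',[.442,-.0785,.112]); blob('w12.png',[.4535,-.1935,.112]); blob('k3.png',[.452,-.171,.112])
```

```text
[ 0.45229591 -0.16669074  0.23563762] [0.00347852 0.89012471 0.45569579 0.0026924 ] -0.00015279521903721616
w4.png [309 166  28  58 959] [322.60896767 193.49530761] ((321.9999694824219, 194.49998474121094), (26.68244171142578, 56.944236755371094), 12.52880859375)
 dir 50.481187763739946 0.06016468955493938 [ 0.44244054 -0.08044728  0.11      ]
w12.png [ 304  165   29   63 1118] [317.7039356  195.02504472] ((318.0, 196.0), (62.0, 28.0), 90.0)
 dir 125.03719548782318 0.06120579828185531 [ 0.45439561 -0.19536909  0.11      ]
k3.png [ 306  167   30   61 1067] [320.4732896  196.31490159] ((320.0674133300781, 197.42276000976562), (28.54840087890625, 58.96017837524414), 10.124671936035156)
 dir 44.617777978231985 0.05898103257594942 [ 0.45272707 -0.17041595  0.11      ]
```

Run:
```python
from h import *
def blob(f,guess):
    m=load(f); im=cv2.imread('pics/raw_'+f); u=proj(m,guess).astype(int)
    d=(im.max(axis=2)<60).astype(np.uint8); n,l,st,ce=cv2.connectedComponentsWithStats(d)
    for i in range(1,n):
        if 200<st[i,4]<6000 and np.hypot(*(ce[i]-u))<35:
            ys,xs=np.nonzero(l==i); W=np.array([ray(m,x,y,.112)[:2] for x,y in zip(xs,ys)]); c=W.mean(0); w,v=np.linalg.eigh(np.cov((W-c).T)); e=v[:,1]*np.sign(v[1,1])
            print(f,c.round(4),np.degrees(np.arctan2(e[1],e[0])).round(2),np.sqrt(w*12).round(4))
blob('w4.png',[.442,-.0785,.112]); blob('w12.png',[.4535,-.1935,.112]); blob('k3.png',[.452,-.171,.112])
```

```text
w4.png [ 0.4442 -0.0787] 64.38 [0.0207 0.0557]
w12.png [ 0.4528 -0.1936] 124.61 [0.0208 0.0566]
k3.png [ 0.4546 -0.1688] 59.34 [0.021  0.0551]
```

The free bar lies at 59.3°, and fully tight should be 59.0°, so the knob is tight. Now the cover: I hover over it and check its pose by code.

Call:
drive_tool --deltas '[{"linear": [1,-25,5],"twist": 6,"claw": 0.8},{"linear": [2,-55,10],"twist": 12,"claw": 0.8},{"linear": [3,-85,15],"twist": 18,"claw": 0.8},{"linear": [4,-115,15],"twist": 24,"claw": 0.8},{"linear": [6,-145,15],"twist": 30,"claw": 0.8},{"linear": [8,-170,15],"twist": 36,"claw": 0.8},{"linear": [9,-180,15],"twist": 36,"claw": 0.8},{"linear": [9,-180,15],"twist": 36,"claw": 0.8},{"linear": [9,-180,15],"twist": 36,"claw": 0.8}]'

```text
clock: 42.15
position: [0.4586, -0.3448, 0.2449]
ee_rot: [-0.002, 0.707, 0.707, 0.001]
contact_force: [0.2, 0.4, 0.2]
width: 0.0681
gripper_force: 0.0
```

```bash
cat > hole.py <<'E'
from h import *
import sys
def holes(f):
    m=load(f); im=cv2.imread('pics/raw_'+f); hsv=cv2.cvtColor(im,cv2.COLOR_BGR2HSV)
    for H in ([.3150,-.3470],[.6093,-.3440]):
        u=proj(m,H+[.008]); x,y=u.astype(int); r=40
        y0,x0=max(y-r,0),max(x-r,0); p=im[y0:y+r,x0:x+r]
        g=cv2.GaussianBlur(cv2.cvtColor(p,cv2.COLOR_BGR2GRAY),(0,0),1)
        bg=cv2.medianBlur(cv2.cvtColor(p,cv2.COLOR_BGR2GRAY),31); d=(bg.astype(int)-g)>35
        n,l,st,ce=cv2.connectedComponentsWithStats(d.astype(np.uint8))
        print(f,'pred',u.round(1))
        for i in range(1,n):
            if 12<st[i,4]<500: q=ce[i]+[x0,y0]; print('   blob',q.round(1),st[i].tolist(),ray(m,*q,.006).round(4))
if __name__=='__main__':
    s=sensors.get_state();print(s['position'],s['ee_rot'])
    save('wrist',sys.argv[1]); holes(sys.argv[1]); holes('w12.png')
E
python3 hole.py v1.png
```

```text
[ 0.45857555 -0.34479226  0.24486834] [-1.93042217e-03  7.06732850e-01  7.07477698e-01  5.08024909e-04]
v1.png pred [210.  171.7]
   blob [180.7 175. ] [2, 30, 21, 30, 260] [ 0.2744 -0.3519  0.006 ]
   blob [211.5 162.5] [38, 31, 8, 2, 16] [ 0.3177 -0.335   0.006 ]
v1.png pred [432.4 169.6]
   blob [426.8 161.8] [19, 32, 35, 2, 43] [ 0.6015 -0.334   0.006 ]
   blob [467.9 191.9] [71, 56, 9, 16, 47] [ 0.6622 -0.3753  0.006 ]
   blob [436.1 195.9] [39, 62, 10, 10, 65] [ 0.6198 -0.3811  0.006 ]
w12.png pred [166.9 204.8]
   blob [190.  180.7] [48, 6, 32, 22, 137] [ 0.3246 -0.3005  0.006 ]
   blob [165.8 205.3] [36, 36, 10, 10, 58] [ 0.3137 -0.3498  0.006 ]
w12.png pred [345.5 308.4]
   blob [344.5 275.4] [25, 0, 31, 19, 113] [ 0.5744 -0.2995  0.006 ]
   blob [365.7 274.3] [56, 0, 14, 21, 140] [ 0.5985 -0.2802  0.006 ]
   blob [344.2 309.1] [35, 38, 9, 7, 50] [ 0.6096 -0.3474  0.006 ]
   blob [334.3 345.9] [22, 76, 14, 4, 35] [ 0.6395 -0.4139  0.006 ]
```

The cover has been knocked aside: one hole is now near (.620,-.381). I'll search wider for the other.

Run:
```python
from h import *
f='v1.png'; m=load(f); im=cv2.imread('pics/raw_'+f)
g0=cv2.cvtColor(im,cv2.COLOR_BGR2GRAY); g=cv2.GaussianBlur(g0,(0,0),1); bg=cv2.medianBlur(g0,31)
d=((bg.astype(int)-g)>20).astype(np.uint8); d[:150]=0; d[290:]=0
n,l,st,ce=cv2.connectedComponentsWithStats(d)
for i in range(1,n):
    w,h,a=st[i,2:]
    p=ray(m,*ce[i],.006)
    if 15<a<200 and w<18 and h<18 and -.45<p[1]<-.28 and .25<p[0]<.7: print(ce[i].round(1),w,h,a,p.round(4))
for X in([.332,-.381,.006],[.6198,-.3811,.006]):
    x,y=proj(m,X).astype(int); print(X,x,y); print(g0[y-16:y+17:2,x-24:x+25:3])
# cover near/far edges: wood(bright) vs. worktop, sample column profile
for x in(.36,.40,.54,.58):
    col=[(round(y,3),int(g0[tuple(proj(m,[x,y,.008]).astype(int)[::-1])])) for y in np.arange(-.31,-.44,-.006)]; print(x,col)
```

```text
[253.8 161.2] 12 4 26 [ 0.3736 -0.3332  0.006 ]
[435.7 195.6] 11 10 88 [ 0.6192 -0.3806  0.006 ]
[219.2 196.9] 8 7 27 [ 0.3226 -0.3827  0.006 ]
[0.332, -0.381, 0.006] 225 195
[[195 103 109 126 125 125 126 124 124 124 125 125 125 125 125 125 124]
 [189  96 109 129 128 128 128 130 129 129 128 128 130 129 128 130 128]
 [112  96 109 129 129 129 129 128 129 130 129 128 129 129 129 127 127]
 [107  97 107 113 113 114 113 112 113 112 113 112 113 114 113 113 112]
 [107 100 104 114 112 113 112 112 112 112 113 117 118 118 117 117 117]
 [109 105 104 128 128 128 129 127 127 127 128 131 132 132 131 131 132]
 [106 104 102 133 132 130 111 129 133 133 132 132 132 132 131 132 132]
 [105 103 102 122 133  88 107  96 133 132 131 132 132 133 132 130 132]
 [104 103 102 121 133  71 111  95 120 132 133 130 133 132 132 133 130]
 [106 101 103 115 130  77 113  97 116 130 128 129 129 128 128 127 127]
 [105  99 102 109 124 116  87  90 121 122 122 123 121 121 121 120 119]
 [108 100 100 107 120 120 118 119 121 122 122 121 121 120 121 120 120]
 [107 103  97 106 121 122 120 123 121 121 121 121 121 120 120 120 119]
 [
[... 3192 characters left out ...]
 (np.float64(-0.418), 224), (np.float64(-0.424), 228), (np.float64(-0.43), 205), (np.float64(-0.436), 194)]
0.58 [(np.float64(-0.31), 182), (np.float64(-0.316), 174), (np.float64(-0.322), 179), (np.float64(-0.328), 169), (np.float64(-0.334), 94), (np.float64(-0.34), 232), (np.float64(-0.346), 232), (np.float64(-0.352), 228), (np.float64(-0.358), 228), (np.float64(-0.364), 228), (np.float64(-0.37), 232), (np.float64(-0.376), 236), (np.float64(-0.382), 236), (np.float64(-0.388), 228), (np.float64(-0.394), 228), (np.float64(-0.4), 231), (np.float64(-0.406), 230), (np.float64(-0.412), 214), (np.float64(-0.418), 212), (np.float64(-0.424), 229), (np.float64(-0.43), 201), (np.float64(-0.436), 198)]
```

Run:
```python
from h import *
m=load('v1.png')
a=ray(m,220.3,195.3,.008);b=ray(m,435.2,195.3,.008);print(a,b,np.linalg.norm(a-b),(a+b)/2,np.degrees(np.arctan2(*(b-a)[1::-1])))
print(sensors.get_state()['position'])
```

```text
[ 0.32509342 -0.3797735   0.008     ] [ 0.61759636 -0.37960908  0.008     ] 0.2925029849579752 [ 0.47134489 -0.37969129  0.008     ] 0.03220671816015396
[ 0.45866023 -0.34423756  0.24535767]
```

Run:
```python
from h import *
m=load('w2.png'); print('w2 base edge',ray(m,105,215,0),ray(m,97,205,0),ray(m,108,225,0),'lemon',ray(m,57,170,.02))
A=load('side1.png'); print('side',ray(A,301,170,0),ray(A,309,173,0),ray(A,317,170,0),'lemon',ray(A,330,163,.02))
```

```text
w2 base edge [ 0.5723151  -0.44735743  0.        ] [ 0.55452148 -0.45825367  0.        ] [ 0.59123695 -0.44503259  0.        ] lemon [ 0.4910671 -0.4959755  0.02     ]
side [ 0.61786606 -0.46318991  0.        ] [ 0.58044973 -0.44079111  0.        ] [ 0.54729774 -0.46889892  0.        ] lemon [ 0.49151008 -0.50057313  0.02      ]
```

Call:
drive_tool --deltas '[{"linear": [6,-18,-20],"twist": 0,"claw": 0.8},{"linear": [12,-36,-50],"twist": 0,"claw": 0.8},{"linear": [12,-36,-85],"twist": 0,"claw": 0.8},{"linear": [12,-36,-120],"twist": 0,"claw": 0.8},{"linear": [12,-36,-155],"twist": 0,"claw": 0.8},{"linear": [12,-36,-185],"twist": 0,"claw": 0.8},{"linear": [12,-36,-203],"twist": 0,"claw": 0.8},{"linear": [12,-36,-211],"twist": 0,"claw": 0.8},{"linear": [12,-36,-214],"twist": 0,"claw": 0.8},{"linear": [12,-36,-214],"twist": 0,"claw": 0.8},{"linear": [12,-36,-214],"twist": 0,"claw": 0.8}]'

```text
clock: 43.12
position: [0.4721, -0.3822, 0.0338]
ee_rot: [0.001, 0.706, 0.709, 0.0]
contact_force: [-0.6, 0.4, -0.4]
width: 0.0685
gripper_force: 0.0
```

Call:
drive_tool --deltas '[{"linear": [0,0,0],"twist": 0,"claw": 0.5},{"linear": [0,0,0],"twist": 0,"claw": 0.4},{"linear": [0,0,0],"twist": 0,"claw": 0.3},{"linear": [0,0,0],"twist": 0,"claw": 0.2},{"linear": [0,0,0],"twist": 0,"claw": 0.1},{"linear": [0,0,0],"twist": 0,"claw": 0},{"linear": [0,0,0],"twist": 0,"claw": 0},{"linear": [0,0,0],"twist": 0,"claw": 0},{"linear": [0,0,0],"twist": 0,"claw": 0},{"linear": [0,0,0],"twist": 0,"claw": 0}]' --squeeze 50

```text
clock: 43.95
position: [0.4713, -0.3823, 0.0331]
ee_rot: [0.0, 0.706, 0.708, -0.0]
contact_force: [-1.7, 0.3, 5.9]
width: 0.0148
gripper_force: 50.4
```

Call:
drive_tool --deltas '[{"linear": [0,0,8],"twist": 0,"claw": 0},{"linear": [0,0,20],"twist": 0,"claw": 0},{"linear": [0,0,45],"twist": 0,"claw": 0},{"linear": [0,0,80],"twist": 0,"claw": 0},{"linear": [0,0,115],"twist": 0,"claw": 0},{"linear": [0,5,150],"twist": 0,"claw": 0},{"linear": [0,18,185],"twist": 0,"claw": 0},{"linear": [0,35,215],"twist": 0,"claw": 0},{"linear": [0,50,227],"twist": 0,"claw": 0},{"linear": [0,50,227],"twist": 0,"claw": 0},{"linear": [0,50,227],"twist": 0,"claw": 0}]'

```text
clock: 44.87
position: [0.4709, -0.331, 0.2588]
ee_rot: [-0.0, 0.705, 0.709, -0.0]
contact_force: [-0.1, 0.4, -3.6]
width: 0.0152
gripper_force: 49.4
```

```bash
cat > hh.py <<'E'
from h import *
import sys
def hh(f):
    im=cv2.imread('pics/raw_'+f); out=[]
    for cx in(77,562):
        x0=max(cx-45,0); p=im[195:295,x0:cx+45]; 
        wood=((p[...,2].astype(int)-p[...,0])>35)  # yellowish
        d=(~wood).astype(np.uint8); n,l,st,ce=cv2.connectedComponentsWithStats(d,connectivity=4)
        for i in range(1,n):
            x,y,w,h,a=st[i]
            if 60<a<900 and x>0 and y>0 and x+w<p.shape[1] and y+h<p.shape[0]: out.append((ce[i]+[x0,195]).round(1).tolist()+[int(w),int(h),int(a)])
    print(f,out)
    g=cv2.cvtColor(im,cv2.COLOR_BGR2GRAY)
    # back & side edges of plate: first row where brightness/wood changes at given columns
    return out
if __name__=='__main__':
    s=sensors.get_state(); print(s['position'],s['ee_rot'])
    save('wrist',sys.argv[1]); hh('w3.png'); hh(sys.argv[1])
E
python3 hh.py h1.png
```

```text
[ 0.47087892 -0.33104545  0.25883369] [-9.91911099e-05  7.05337426e-01  7.08871689e-01 -1.84203080e-04]
w3.png [[556.3, 242.3, 12, 12, 85]]
h1.png [[552.5, 238.6, 12, 12, 82]]
```

```bash
cat > tm.py <<'E'
from h import *
import sys
def gm(im):
    g=cv2.GaussianBlur(cv2.cvtColor(im,cv2.COLOR_BGR2GRAY),(0,0),1).astype(np.float32)
    q=cv2.magnitude(cv2.Sobel(g,cv2.CV_32F,1,0),cv2.Sobel(g,cv2.CV_32F,0,1)); return np.minimum(q,60)
def tm(f,ref='w3.png'):
    A=gm(cv2.imread('pics/raw_'+ref));B=gm(cv2.imread('pics/raw_'+f)); D=[]
    for n,(x,y),w in(('holeL',(77,243),17),('holeR',(562,243),17),('cornL',(35,174),18),('cornR',(604,174),18)):
        T=A[y-w:y+w,x-w:x+w]; s=15; x0=max(x-w-s,0);y0=y-w-s
        R=cv2.matchTemplate(B[y0:y+w+s,x0:x+w+s],T,cv2.TM_CCOEFF_NORMED); _,v,_,p=cv2.minMaxLoc(R)
        print(n,'d',p[0]+x0-(x-w),p[1]+y0-(y-w),round(v,2))
if __name__=='__main__': tm(sys.argv[1])
E
python3 tm.py h1.png
```

```text
holeL d 4 -3 0.67
holeR d -4 -4 0.98
cornL d 5 -2 0.75
cornR d -4 -1 0.55
```

Run:
```python
from h import *
for f,T,dz,L,R in(('w3.png',[.45984,-.34392,.26054],.0218,(77,243),(562,243)),('h1.png',[.47088,-.33105,.25883],.0251,(81,240),(558,239))):
    m=load(f)
    for e in (0,.001):
        a=ray(m,*L,T[2]-dz-e)-T;b=ray(m,*R,T[2]-dz-e)-T; print(f,e,a.round(4),b.round(4),'len',np.linalg.norm(a-b).round(4),'mid',((a+b)/2).round(4),np.degrees(np.arctan2(*(b-a)[1::-1])).round(2))
```

```text
w3.png 0 [-0.1441  0.0026 -0.0218] [ 0.1462  0.0036 -0.0218] len 0.2903 mid [ 0.0011  0.0031 -0.0218] 0.2
w3.png 0.001 [-0.145   0.0021 -0.0228] [ 0.1471  0.0031 -0.0228] len 0.2922 mid [ 0.0011  0.0026 -0.0228] 0.2
h1.png 0 [-0.144   0.0028 -0.0251] [ 0.1463  0.0047 -0.0251] len 0.2903 mid [ 0.0011  0.0038 -0.0251] 0.37
h1.png 0.001 [-0.145   0.0023 -0.0261] [ 0.1472  0.0042 -0.0261] len 0.2922 mid [ 0.0011  0.0033 -0.0261] 0.37
```

Call:
drive_tool --deltas '[{"linear": [0,15,10],"twist": 5,"claw": 0},{"linear": [-1,30,20],"twist": 11,"claw": 0},{"linear": [-3,48,20],"twist": 18,"claw": 0},{"linear": [-5,66,20],"twist": 25,"claw": 0},{"linear": [-7,84,20],"twist": 32,"claw": 0},{"linear": [-9,102,20],"twist": 39,"claw": 0},{"linear": [-11,120,20],"twist": 46,"claw": 0},{"linear": [-13,138,20],"twist": 53,"claw": 0},{"linear": [-15,156,20],"twist": 60,"claw": 0},{"linear": [-18,174,20],"twist": 67,"claw": 0},{"linear": [-20,190,20],"twist": 74,"claw": 0},{"linear": [-22,205,20],"twist": 80,"claw": 0}]'

```text
clock: 45.92
position: [0.4481, -0.1263, 0.2765]
ee_rot: [-0.003, 0.083, 0.997, 0.001]
contact_force: [-0.4, -0.7, -2.3]
width: 0.0149
gripper_force: 49.3
```

Call:
drive_tool --deltas '[{"linear": [-2,10,-10],"twist": 6,"claw": 0},{"linear": [-3,17,-20],"twist": 11,"claw": 0},{"linear": [-3,20,-30],"twist": 15,"claw": 0},{"linear": [-3,20,-35],"twist": 16,"claw": 0},{"linear": [-3,20,-35],"twist": 16,"claw": 0},{"linear": [-3,20,-35],"twist": 16,"claw": 0},{"linear": [-3,20,-35],"twist": 16,"claw": 0},{"linear": [-3,20,-35],"twist": 16,"claw": 0}]'

```text
clock: 46.58
position: [0.4466, -0.1076, 0.2446]
ee_rot: [0.0, -0.054, 0.999, -0.0]
contact_force: [0.4, -0.1, -2.7]
width: 0.0148
gripper_force: 49.3
```

Run:
```python
from h import *
s=sensors.get_state();q=s['ee_rot'];print(s['position'],q,2*np.degrees(np.arctan2(q[2],q[1]))-90,s['contact_force'],s['width'])
```

```text
[ 0.44660003 -0.10757175  0.24455511] [ 2.72372133e-04 -5.35103150e-02  9.98567245e-01 -1.71517120e-04] 96.13476078619925 [ 0.42064134 -0.09216742 -2.73681612] 0.01478728452022691
```

Call:
drive_tool --deltas '[{"linear": [-1,1.5,-15],"twist": 0,"claw": 0},{"linear": [-1,1.5,-35],"twist": 0,"claw": 0},{"linear": [-1,1.5,-52],"twist": 0,"claw": 0},{"linear": [-1,1.5,-64],"twist": 0,"claw": 0},{"linear": [-1,1.5,-70],"twist": 0,"claw": 0},{"linear": [-1,1.5,-71],"twist": 0,"claw": 0},{"linear": [-1,1.5,-71],"twist": 0,"claw": 0},{"linear": [-1,1.5,-71],"twist": 0,"claw": 0}]'

```text
clock: 47.25
position: [0.446, -0.1059, 0.1742]
ee_rot: [0.001, -0.054, 0.999, -0.0]
contact_force: [-0.1, -0.9, -2.8]
width: 0.0152
gripper_force: 49.3
```

Call:
drive_tool --deltas '[{"linear": [-0.5,0,-2],"twist": 0,"claw": 0},{"linear": [-0.5,0,-4],"twist": 0,"claw": 0},{"linear": [-0.5,0,-6],"twist": 0,"claw": 0},{"linear": [-0.5,0,-8],"twist": 0,"claw": 0},{"linear": [-0.5,0,-10],"twist": 0,"claw": 0},{"linear": [-0.5,0,-10],"twist": 0,"claw": 0}]'

```text
clock: 47.75
position: [0.4444, -0.1054, 0.1629]
ee_rot: [-0.0, -0.054, 0.999, 0.0]
contact_force: [-0.4, -0.5, -3.0]
width: 0.0153
gripper_force: 49.3
```

Call:
drive_tool --deltas '[{"linear": [0,0,-2],"twist": 0,"claw": 0},{"linear": [0,0,-4],"twist": 0,"claw": 0},{"linear": [0,0,-6],"twist": 0,"claw": 0},{"linear": [0,0,-7],"twist": 0,"claw": 0},{"linear": [0,0,-7],"twist": 0,"claw": 0}]'

```text
clock: 48.17
position: [0.4445, -0.1054, 0.156]
ee_rot: [-0.0, -0.054, 0.999, 0.0]
contact_force: [-0.6, 0.7, -2.8]
width: 0.0152
gripper_force: 49.3
```

Call:
drive_tool --deltas '[{"linear": [0,0,-1],"twist": 0,"claw": 0},{"linear": [0,0,-2],"twist": 0,"claw": 0},{"linear": [0,0,-3],"twist": 0,"claw": 0},{"linear": [0,0,-3],"twist": 0,"claw": 0}]'

```text
clock: 48.5
position: [0.4448, -0.1056, 0.1551]
ee_rot: [0.0, -0.054, 0.999, -0.0]
contact_force: [-2.6, 1.7, 9.3]
width: 0.0148
gripper_force: 51.0
```

Contact at 0.155, exactly the seated height, with 9 N. Release, lift away and check the cover.

Call:
drive_tool --deltas '[{"linear": [0,0,2],"twist": 0,"claw": 0.1},{"linear": [0,0,2],"twist": 0,"claw": 0.3},{"linear": [0,0,2],"twist": 0,"claw": 0.5},{"linear": [0,0,2],"twist": 0,"claw": 0.7},{"linear": [0,0,2],"twist": 0,"claw": 0.8},{"linear": [0,0,10],"twist": 0,"claw": 0.8},{"linear": [0,0,30],"twist": 0,"claw": 0.8},{"linear": [0,0,60],"twist": 0,"claw": 0.8},{"linear": [0,0,95],"twist": 0,"claw": 0.8},{"linear": [-2,10,130],"twist": 0,"claw": 0.8},{"linear": [-4,20,160],"twist": 0,"claw": 0.8},{"linear": [-5,22,177],"twist": 0,"claw": 0.8}]'

```text
clock: 49.5
position: [0.4405, -0.0827, 0.3348]
ee_rot: [0.003, -0.054, 0.999, -0.001]
contact_force: [0.4, -0.6, 0.1]
width: 0.0678
gripper_force: 0.0
```

Call:
drive_tool --deltas '[{"linear": [0,0,0],"twist": 0,"claw": 0.8},{"linear": [0,0,0],"twist": 0,"claw": 0.8},{"linear": [0,0,0],"twist": 0,"claw": 0.8}]'

```text
clock: 49.75
position: [0.4391, -0.0834, 0.3295]
ee_rot: [-0.001, -0.054, 0.999, 0.0]
contact_force: [0.2, 0.6, -0.2]
width: 0.0684
gripper_force: 0.0
```

Run:
```python
from h import *
s=sensors.get_state();print(s['position'],s['contact_force'])
save('wrist','f1.png')
A=cv2.imread('pics/raw_w2.png');B=cv2.imread('pics/raw_f1.png'); ma=load('w2.png');mb=load('f1.png')
# find features of w2 (initial seated cover) in f1, compare in world
for n,(x,y),z in(('pinR',(178,181),.134),('pinL',(421,174),.134),('corner1',(163,144),.13),('corner2',(436,138),.13),('corner3',(174,215),.13),('corner4',(432,209),.13),('handle',(297,157),.167)):
    w=11; T=A[y-w:y+w,x-w:x+w]; p0=ray(ma,x,y,z); u=proj(mb,p0).round().astype(int); s=18
    P=B[max(u[1]-w-s,0):u[1]+w+s,u[0]-w-s:u[0]+w+s]
    _,v,_,q=cv2.minMaxLoc(cv2.matchTemplate(P,T,cv2.TM_CCOEFF_NORMED)); c=np.array(q)+[u[0]-s,max(u[1]-w-s,0)+w]
    print(n,round(v,2),(ray(mb,*c,z)-p0).round(4))
```

```text
[ 0.4391153  -0.08340125  0.32951208] [ 0.23168068  0.63829754 -0.2018855 ]
pinR 0.92 [-0.0003  0.0009  0.    ]
pinL 0.87 [ 0.0001  0.001  -0.    ]
corner1 0.92 [-0.0006  0.0011  0.    ]
corner2 0.97 [-0.0013 -0.0006  0.    ]
corner3 0.98 [-0.0008  0.0022  0.    ]
corner4 0.96 [ 0.0177 -0.0013  0.    ]
handle 0.88 [-0.0006  0.0016  0.    ]
```

The cover sits within about 1–2 mm of its starting pose and both pins show through its holes. Handing in.

```bash
python3 -c "
from rig import manip
print(manip.sign_off())"
```

```text
the job is handed in; nothing more can be done
None
```

The caddy is packed and handed in at about 50 s of the 210 s: four jars stand in the row, the stop is pushed up until the force rose against the row, the knob is fully tight, and the cover is back on both pins; the final row under the cover was judged by force and stop position, not by a last look.

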